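# Load a strap into the drill jig and clamp it

## Task

Take the longest of the three aluminium straps that stand on edge in the wooden rack, lay it flat and let go of it, then take it again across its width and slide it, slotted end first, along the bed of the drill jig between the guides and under the bush plate until the slot is fully home on the locating pin. Then pull the red handle of the toggle clamp up until the clamp's foot bears on the strap, and let go. Leave the two shorter straps in the rack and do not disturb the loose things round about.

Things in the scene. Friction and masses are not known exactly. Their poses are not given: they have to be found in the camera images.
- strap: Workpiece: aluminium strap 200 x 30 x 10 mm, about 0.16 kg. Origin at its centre; x along its length to the slotted end, y through its thickness, z across its width (z up while on edge in the rack; y up or down when flat, both faces alike). At the +x end an open slot 12 mm wide, 26 mm deep, through the thickness, at mid width; the other end is plain.
- strap_seat (a point): Point on the strap in its slot, 78 mm from the strap's centre towards the slotted end: coincides (seen from above) with the axis of the jig's pin when the bottom of the slot touches the pin.
- strap_mid: A shorter plain strap, 150 x 30 x 10 mm, loose in the rack. Origin at its centre, axes as for the long one. Must stay there.
- strap_short: The shortest plain strap, 120 x 30 x 10 mm, loose in the rack. Origin at its centre, axes as for the long one. Must stay there.
- rack: Fixed wooden rack 116 (x) x 134 (y) mm, origin under its centre on the cart. Base board 8 mm thick; two combs 12 mm thick across it at x = -38 and 38 mm, tops 34 mm up, notches 13 mm wide at y = -40, 0, 40 mm, floor 14 mm up. The straps stand in them on edge along x, upper edge 44 mm up, 30 mm between straps, slotted end to +x; which is where varies.
- jig: Fixed steel drill jig, origin on the cart under its pin's axis. +x = feed direction, z up, centre line y = 0. Bed top 24 mm up; 54 mm wide from x = -110 to 30 mm; behind that a tail 20 mm wide to x = -202 mm, so fingers can straddle a strap there (foot plate 8 mm high, 64 mm wide, x = -200 to -166 mm). A strap that is home has its centre at x = -78 mm.
- jig_pin (a point): Foot of the locating pin (diameter 8 mm, 9.5 mm high, upright) on the bed top, 24 mm above the cart, under the bush plate.
- clamp: Toggle clamp fixed to the jig, base 70 x 160 x 22 mm, origin under the centre of its base, at x = -80, y = 68 mm of the jig's frame, turned by half a turn. Its arm reaches along its own +y; the foot (18 mm across) comes down 68 mm from its origin, on the jig's centre line. Open, arm and foot stand up to 160 mm high beside the bed; at an angle of 1.05 the foot overhangs it, 110 mm up.
- clamp_hinge (a point): Hinge axis of the clamp's arm and handle, 60 mm above the cart, parallel to the clamp's x axis.
- clamp_handle (a joint): Angle of the clamp's one-piece arm and red handle. 0: handle upright, foot 23 mm above the cart; grows to 1.36 as the handle swings back and down to the clamp's -y and the arm rises. The foot meets a strap on the bed at about 0.15. The grip's centre line passes through the hinge axis and leans 0.12 rad back from upright at 0. Held by friction, 0.15 N m, where it is left.
- collet: Loose steel collet, 39 mm across and 46 mm high, origin under its centre. Bystander.
- bushing: Loose steel bushing, 37 mm across and 42 mm high, origin under its centre. Bystander.
- nut: Loose black hexagon nut, 33 x 38 x 20 mm, origin under its centre. Bystander.
- jig_mouth (a point): Middle of the mouth under the bush plate, on the bed top, 46 mm behind the pin. The plate (underside 13 mm above the bed, top 45 mm above the cart) covers from here 74 mm forward, with a sight hole over the pin. Guides 33 mm apart, 8 mm high, begin 45 mm behind the mouth, flared at their entry for 18 mm more.
- clamp_grip (a point): Middle of the red grip (round, 21 mm thick, 62 mm long, along the handle), 77 mm from the hinge axis; moves with the handle on an arc about the hinge.

How it is judged:
On the way, in this order (a step that is already met when the one before it is completed fails the run):
1. the long strap lies flat and the gripper has let go of it (angle between the y axis of strap and the z axis of jig, either way round below 0.15 rad and contact force between the fingers and strap below 0.05 N and linear speed of strap below 0.03 m/s), for 0.1 s.
2. the strap is flat under the bush plate, its slot home on the pin (horizontal distance between strap_seat and jig_pin below 0.004 m and angle between the y axis of strap and the z axis of jig, either way round below 0.08 rad and angle between the x axis of strap and the x axis of jig, either way round below 0.06 rad and height (world z) of strap_seat below 0.034 m), for 0.2 s.
At the end, for the whole second after the job is handed in: The long strap lies flat on the jig's bed in line with it, slotted end under the bush plate, slot within 4 mm of fully home on the pin; the clamp's foot bears on it (handle under 0.2 rad, force above 0.2 N); it is at rest; the shorter straps moved less than 20 mm (horizontal distance between strap_seat and jig_pin below 0.004 m and x of strap in the frame of jig below -0.05 m and angle between the y axis of strap and the z axis of jig, either way round below 0.06 rad and angle between the x axis of strap and the x axis of jig, either way round below 0.06 rad and height (world z) of strap_seat below 0.033 m and value of joint clamp_handle below 0.2 rad and contact force between clamp and strap above 0.2 N and linear speed of strap below 0.01 m/s and distance of each of strap_mid, strap_short from where it was at the start of the episode below 0.02 m); the robot touches nothing.
It fails at once if a shorter strap is taken or knocked out of its place (moved more than 40 mm) (distance of any of strap_mid, strap_short from where it was at the start of the episode above 0.04 m).
It fails at once if a bystander is moved more than 30 mm (distance of any of collet, bushing, nut from where it was at the start of the episode above 0.03 m).
It also fails if it takes over 72 s, if anything falls off the work surface, if the arm or the gripper's body presses on something with over 40 N, if the wrist force passes 120 N, or if a joint passes its speed limit or range.

## Robot

A 6-joint arm with a two-finger parallel gripper is mounted at the origin on a cart in front of the work surface, level with it; the furniture and walls round the work are solid. World frame = base frame: x ahead of the robot, y to its left, z up, the work surface at z = 0. Lengths are in m, angles in rad, forces in N, time in s.
With the tool pointing down it reaches from about 0.35 to 0.875 m from the base axis. Payload 15.5 kg.
Tool frame: the origin (TCP) lies at the very end of the fingers, on their centre line; the grasp point (between the pads) lies 19 mm behind it; z points along the fingers, y is the line along which they close (so a half turn about z gives the same grasp; the last joint's range is limited). The gripper opens to 85 mm and grips with 20 to 120 N. Pads are 22 mm wide; open, the fingers measure 114 mm over their backs; the gripper's body (76 mm by 85 mm) begins 54 mm behind the grasp point. The pads swing forward as they close: fully open they stand 13 mm farther back than shut.
Start: joints at [-1.282, 0.494, 1.345, -0, 1.302, -0.096], TCP at [0.235, -0.579, 0.231] pointing down, gripper open.
Joint ranges: [-2.91, 2.91], [-0.82, 2.16], [0.22, 2.67], [-1.22, 4.37], [0.12, 2.79], [-3.08, 3.08]. Speed limits (rad/s): [1.89, 1.89, 2.57, 3.01, 3.01, 3.01].

## Interface

Orientations are given as a unit quaternion [w, x, y, z].
In Python, from bench import manip gives the robot as it stands.
- The arm moves only by the tool step_arm, never from a script. Its arguments are lists of equal length, an entry for each row: "delta_pos": the shift along the tool's x, y, z as a fraction of full scale, a list of three; "angular": the turn, a rotation vector about the tool's x, y, z as a fraction of full scale, a list of three; "grip": the opening, from -1 (shut) to 1 (fully open). In form: {"delta_pos": [[tx, ty, tz], ...], "angular": [[rx, ry, rz], ...], "grip": [grip, ...]}. A call has exactly 8 rows; each row shifts and turns the commanded pose from where the row before left it, along the tool's axes as they then stand; what a row does not reach is not made up. Full scale, the value 1, is 25 mm for a shift and 0.08 rad for a turn. A row lasts 1/12 s, in which the tool goes at most 41.7 mm and 7.16 degrees, less where a joint would pass 70% of its speed; a pose out of reach is approached as far as the arm can. A call with a number of a shift or a turn outside -1 to 1 is refused whole. A call with a gripper value outside its range is refused whole. The fingers move at their own pace and stop on an object; the grip force is fixed at half the most. Time passes only in rows, so rows that do not move let the fingers close, or fill a call up. It gives the time, the measured TCP pose, the force, the opening and the grip force at its end, in the units of the state.
- manip.sense(): the state, without advancing time (a new reading comes with each control period).
- manip.camera(name): name is "side" or "top" or "wrist"; returns the picture (400x640x3 uint8, red, green, blue); there is no depth.
- manip.get_calibration(name): a dict with "camera_matrix" (3x3 intrinsics, pixels), "R" (3x3) and "t" (3): a world point X has camera coordinates R X + t. Camera axes: x right, y down, z forward; pixel columns grow to the right and rows downward; lengths in m; the calibration is good to about 2 mm. A picture is of the moment at which its call begins: read the wrist's pose just before it. get_calibration takes no time and is no camera call; for the wrist camera it gives the pose at the moment of the call.
- manip.hand_in(): hands the job in; it is judged then, once.
Trained networks look in the newest picture that a camera, given by its name, has taken for a name from the list of things; names that differ only in an ending like _2 or _b are one class to them, and where a whole thing is asked for, a point or a joint stands for the part that bears it (a point fixed in the world has none). Each returns a list of dicts, best first, with "score" (0 to 1); they miss things now and then, are a little off and sometimes report something else, mostly with a low value. They report only what shows in the picture. A call takes as long as a camera call.
- manip.spot_in(thing, camera): "location" ([row, column] in pixels, amid what is visible of it).
- manip.regions_of(thing, camera): "region" (400x640 bool, what is visible of it) and "location" ([row, column] in pixels, amid what is visible of it).
The state is a dict: "clock": time; "joints": joint angles; "qd": joint speeds; "joint_efforts": joint torques, N m; "tcp_pos": TCP position; "orientation": TCP orientation; "contact_force": force on the tool from outside, world axes, zero at the start; "torque": the same for the moment, N m; "gripper_width": finger opening in m; "grip_force": force on a finger pad.
Only numpy, scipy, OpenCV 4.12 (cv2) and the standard library are available. Lean on these libraries where they do the work, as an engineer would, in place of code of your own. Each camera call takes 0.05 s, during which the arm holds its last target. There are 200 camera calls.

## Working session

There is one attempt and no reset: what is moved stays moved. The work goes in short steps, Python scripts to look and compute and a tool call to move; the robot and the scene stay as the last step left them, time stands still between calls to the robot, and variables do not carry over. Pictures are saved under pics/ and viewed, at most 10 in all, crops included, and the job is handed in when it is done.

Besides the shell and the picture viewer there is one more tool, called after "Emit:" as name(argument=value, ...) on one line, values as JSON. step_arm: Moves the arm, as the interface text tells. Shift numbers are shares of 25 mm and turn numbers shares of 0.08 rad, none past 1 either way. Its arguments: {"type":"object","properties":{"delta_pos":{"type":"array"},"angular":{"type":"array"},"grip":{"type":"array"}},"required":["delta_pos","angular","grip"]}

```bash
ls; mkdir -p pics; python3 - <<'E'
from bench import manip
import cv2
s=manip.sense(); print({k:s[k] for k in ('clock','tcp_pos','orientation','gripper_width')})
for c in ('top','side'):
    im=manip.camera(c); cv2.imwrite(f'pics/{c}0.png',im[:,:,::-1])
    k=manip.get_calibration(c); print(c,k)
E
```

```text
pics
{'clock': 0.0, 'tcp_pos': array([ 0.23450052, -0.57894992,  0.2307114 ]), 'orientation': array([-5.96948695e-04,  9.81549599e-01,  1.91206760e-01, -6.25107502e-05]), 'gripper_width': 0.08552560788949885}
top {'camera_matrix': array([[443.37667055,   0.        , 321.9393184 ],
       [  0.        , 443.37667055, 203.3468166 ],
       [  0.        ,   0.        ,   1.        ]]), 'R': array([[-0.0252982 , -0.99938236,  0.02439041],
       [-0.99309977,  0.02232943, -0.11512707],
       [ 0.11451134, -0.02713462, -0.99305129]]), 't': array([-0.01576464,  0.5434616 ,  1.18543399])}
side {'camera_matrix': array([[470.47062912,   0.        , 323.72602401],
       [  0.        , 470.47062912, 201.97572332],
       [  0.        ,   0.        ,   1.        ]]), 'R': array([[ 0.99983151, -0.01293531,  0.01302452],
       [ 0.00189257, -0.63311119, -0.77405855],
       [ 0.01825866,  0.77395278, -0.63298003]]), 't': array([-0.52169636,  0.07655627,  1.25847587])}
```

View pics/top0.png

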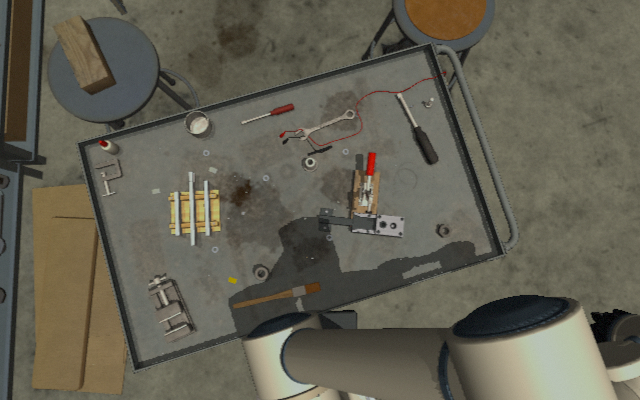

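View pics/side0.png

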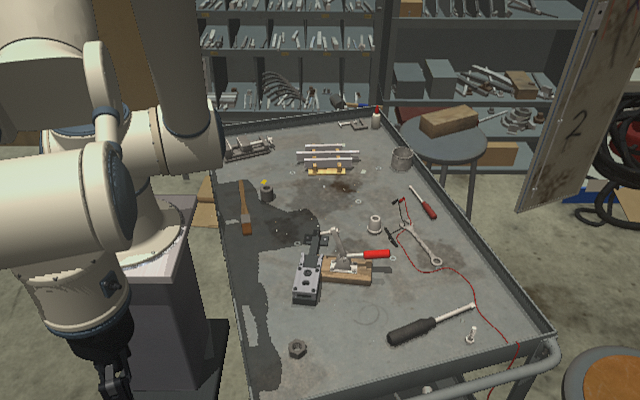

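The top view shows the rack near (195,211) with the long strap as the middle one (column 192). The jig is near (362,223), feeding to image right, with the clamp above it and the handle at (371,165). The side view confirms the arrangement.

```bash
cat > h.py <<'E'
from bench import manip
import numpy as np, cv2
from scipy.spatial.transform import Rotation as Ro
def ray(c,rc,z,cal=None):
    k=cal or manip.get_calibration(c); K,R,t=k['camera_matrix'],k['R'],k['t']
    d=R.T@np.linalg.inv(K)@np.array([rc[1],rc[0],1.]); o=-R.T@t
    return o+d*(z-o[2])/d[2]
def proj(c,X,cal=None):
    k=cal or manip.get_calibration(c); p=k['camera_matrix']@(k['R']@np.array(X)+k['t']); return p[1]/p[2],p[0]/p[2]
def tool():
    s=manip.sense(); q=s['orientation']; return np.array(s['tcp_pos']),Ro.from_quat([q[1],q[2],q[3],q[0]]),s
E
python3 - <<'E'
from h import *
im=manip.camera('top')[:,:,::-1]
a=cv2.resize(im[160:255,150:240],None,fx=4,fy=4,interpolation=cv2.INTER_CUBIC)
b=cv2.resize(im[145:240,310:415],None,fx=4,fy=4,interpolation=cv2.INTER_CUBIC)
cv2.imwrite('pics/zoom.png',np.hstack([a,b]))
for n,z in (('strap',.044),('strap_mid',.044),('strap_short',.044),('rack',.01),('jig',.03),('clamp',.03),('clamp_handle',.05),('collet',.02),('bushing',.02),('nut',.01)):
    for d in manip.regions_of(n,'top')[:2]:
        m=d['region'].astype(np.uint8); pts=np.argwhere(m)
        r=cv2.minAreaRect(pts.astype(np.float32)); bx=cv2.boxPoints(r)
        print(n,round(d['score'],2),np.round(d['location']),len(pts),[ray('top',p,z)[:2].round(3).tolist() for p in bx])
E
```

```text
strap 0.44 [212. 366.] 2723 [[0.691, -0.035], [0.468, -0.013], [0.446, -0.243], [0.669, -0.27]]
strap_mid 0.57 [206. 209.] 327 [[0.61, 0.276], [0.61, 0.293], [0.463, 0.289], [0.463, 0.272]]
strap_short 0.62 [215. 177.] 280 [[0.584, 0.371], [0.465, 0.369], [0.465, 0.351], [0.584, 0.352]]
rack 0.74 [213. 197.] 1467 [[0.593, 0.258], [0.586, 0.404], [0.467, 0.394], [0.473, 0.25]]
jig 0.66 [213. 364.] 2797 [[0.698, -0.037], [0.469, -0.014], [0.445, -0.245], [0.674, -0.274]]
clamp 0.78 [187. 368.] 1273 [[0.687, -0.127], [0.51, -0.104], [0.501, -0.176], [0.678, -0.201]]
clamp_handle 0.65 [174. 369.] 343 [[0.681, -0.154], [0.513, -0.136], [0.511, -0.159], [0.679, -0.178]]
clamp_handle 0.65 [216. 177.] 247 [[0.581, 0.355], [0.58, 0.372], [0.467, 0.363], [0.468, 0.346]]
collet 0.51 [164. 309.] 167 [[0.68, 0.002], [0.652, 0.031], [0.626, 0.006], [0.654, -0.022]]
bushing 0.43 [277. 259.] 105 [[0.381, 0.139], [0.357, 0.164], [0.334, 0.141], [0.357, 0.117]]
nut 0.69 [232. 443.] 169 [[0.477, -0.35], [0.444, -0.348], [0.443, -0.387], [0.476, -0.389]]
```

View pics/zoom.png

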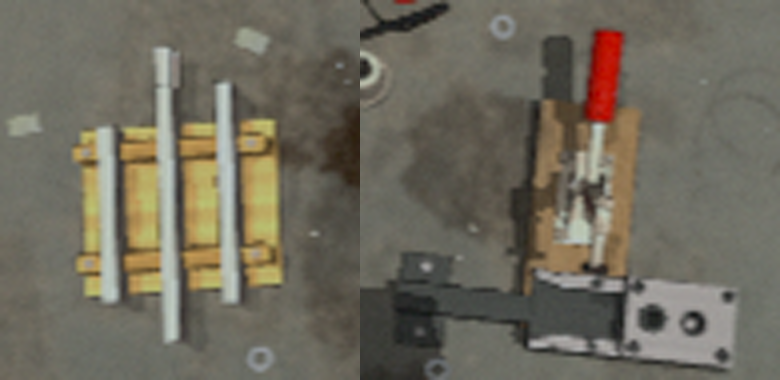

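```bash
cat >> h.py <<'E'
def rot(yaw,tilt=0):   # tool down at yaw, then tilt about tool x
    c,s=np.cos(yaw),np.sin(yaw)
    return Ro.from_matrix(np.array([[c,s,0],[s,-c,0],[0,0,-1.]]))*Ro.from_rotvec([tilt,0,0])
def plan(P,yaw,tilt=0,n=8,start=None,up=None):
    p,R=start or tool()[:2]; T=rot(yaw,tilt)
    if n==0: pass
    w=(R.inv()*T).as_rotvec()/n; step=(np.array(P)-p)/n; D=[];A=[]
    for i in range(n):
        D.append((R.inv().apply(step)/.025).round(2).tolist()); A.append((w/.08).round(2).tolist()); R=R*Ro.from_rotvec(w)
    for i in range(0,n,8): print('"delta_pos":',D[i:i+8],'"angular":',A[i:i+8])
    return np.array(P),T
E
python3 - <<'E'
from h import *
p,R,s=tool(); k=manip.get_calibration('wrist')
C=-k['R'].T@k['t']; print('cam in tool',R.inv().apply(C-p).round(3),'fwd',R.inv().apply(k['R'][2]).round(2),'xax',R.inv().apply(k['R'][0]).round(2),k['camera_matrix'][0,0])
a=ray('top',(172,190.5),.044);b=ray('top',(245,193),.044);print('strap ends',a,b)
hole=ray('top',(145+322/4,310+333/4),.045);mouth=ray('top',(145+315/4,310+266/4),.045);tail=ray('top',(145+298/4,310+40/4),.024)
print(hole,mouth,tail,np.linalg.norm(hole-tail), np.linalg.norm(hole-mouth))
for n in (16,24): plan([.40,-.15,.32],np.pi/2,0,n)
E
```

```text
cam in tool [ 0.075 -0.    -0.143] fwd [-0.29 -0.    0.96] xax [-0.  1.  0.] 288.9152738246695
strap ends [0.6353158  0.32684546 0.044     ] [0.43737208 0.31852387 0.044     ]
[ 0.47663316 -0.22007228  0.045     ] [ 0.48245303 -0.17473919  0.045     ] [ 0.49921652 -0.02248892  0.024     ] 0.19997547811606667 0.04570513605818869
"delta_pos": [[0.79, -0.84, -0.22], [0.85, -0.78, -0.22], [0.9, -0.71, -0.22], [0.95, -0.65, -0.22], [1.0, -0.57, -0.22], [1.04, -0.5, -0.22], [1.07, -0.42, -0.22], [1.1, -0.34, -0.22]] "angular": [[0.0, 0.0, -0.93], [0.0, 0.0, -0.93], [0.0, 0.0, -0.93], [0.0, 0.0, -0.93], [0.0, 0.0, -0.93], [0.0, 0.0, -0.93], [0.0, 0.0, -0.93], [0.0, 0.0, -0.93]]
"delta_pos": [[1.12, -0.26, -0.22], [1.14, -0.17, -0.22], [1.15, -0.09, -0.22], [1.15, -0.0, -0.22], [1.15, 0.08, -0.22], [1.14, 0.17, -0.22], [1.12, 0.25, -0.22], [1.1, 0.33, -0.22]] "angular": [[0.0, 0.0, -0.93], [0.0, 0.0, -0.93], [0.0, 0.0, -0.93], [0.0, 0.0, -0.93], [0.0, 0.0, -0.93], [0.0, 0.0, -0.93], [0.0, 0.0, -0.93], [0.0, 0.0, -0.93]]
"delta_pos": [[0.52, -0.56, -0.15], [0.55, -0.53, -0.15], [0.58, -0.51, 
[... 278 characters left out ...]
]]
"delta_pos": [[0.7, -0.31, -0.15], [0.71, -0.28, -0.15], [0.73, -0.24, -0.15], [0.74, -0.21, -0.15], [0.75, -0.17, -0.15], [0.75, -0.13, -0.15], [0.76, -0.1, -0.15], [0.76, -0.06, -0.15]] "angular": [[0.0, 0.0, -0.62], [0.0, 0.0, -0.62], [0.0, 0.0, -0.62], [0.0, 0.0, -0.62], [0.0, 0.0, -0.62], [0.0, 0.0, -0.62], [0.0, 0.0, -0.62], [0.0, 0.0, -0.62]]
"delta_pos": [[0.77, -0.02, -0.15], [0.77, 0.02, -0.15], [0.76, 0.05, -0.15], [0.76, 0.09, -0.15], [0.76, 0.13, -0.15], [0.75, 0.17, -0.15], [0.74, 0.2, -0.15], [0.73, 0.24, -0.15]] "angular": [[0.0, 0.0, -0.62], [0.0, 0.0, -0.62], [0.0, 0.0, -0.62], [0.0, 0.0, -0.62], [0.0, 0.0, -0.62], [0.0, 0.0, -0.62], [0.0, 0.0, -0.62], [0.0, 0.0, -0.62]]
```

```bash
python3 - <<'E'
from h import *
plan([.46,-.14,.25],1.457,0,24)
E
```

```text
"delta_pos": [[0.62, -0.54, -0.03], [0.65, -0.51, -0.03], [0.67, -0.48, -0.03], [0.69, -0.45, -0.03], [0.71, -0.42, -0.03], [0.73, -0.39, -0.03], [0.74, -0.35, -0.03], [0.76, -0.32, -0.03]] "angular": [[0.0, 0.0, -0.56], [0.0, 0.0, -0.56], [0.0, 0.0, -0.56], [0.0, 0.0, -0.56], [0.0, 0.0, -0.56], [0.0, 0.0, -0.56], [0.0, 0.0, -0.56], [0.0, 0.0, -0.56]]
"delta_pos": [[0.77, -0.29, -0.03], [0.78, -0.25, -0.03], [0.79, -0.22, -0.03], [0.8, -0.18, -0.03], [0.81, -0.14, -0.03], [0.82, -0.11, -0.03], [0.82, -0.07, -0.03], [0.82, -0.03, -0.03]] "angular": [[0.0, 0.0, -0.56], [0.0, 0.0, -0.56], [0.0, 0.0, -0.56], [0.0, 0.0, -0.56], [0.0, 0.0, -0.56], [0.0, 0.0, -0.56], [0.0, 0.0, -0.56], [0.0, 0.0, -0.56]]
"delta_pos": [[0.82, 0.0, -0.03], [0.82, 0.04, -0.03], [0.82, 0.08, -0.03], [0.82, 0.11, -0.03], [0.81, 0.15, -0.03], [0.8, 0.18, -0.03], [0.79, 0.22, -0.03], [0.78, 0.26, -0.03]] "angular": [[0.0, 0.0, -0.56], [0.0, 0.0, -0.56], [0.0, 0.0, -0.56], [0.0, 0.0, -0.56], [0.0, 0.0, -0.56], [0.0, 0.0, -0.56], [0.0, 0.0, -0.56], [0.0, 0.0, -0.56]]
```

Emit:
step_arm(delta_pos=[[0.62, -0.54, -0.03], [0.65, -0.51, -0.03], [0.67, -0.48, -0.03], [0.69, -0.45, -0.03], [0.71, -0.42, -0.03], [0.73, -0.39, -0.03], [0.74, -0.35, -0.03], [0.76, -0.32, -0.03]], angular=[[0, 0, -0.56], [0, 0, -0.56], [0, 0, -0.56], [0, 0, -0.56], [0, 0, -0.56], [0, 0, -0.56], [0, 0, -0.56], [0, 0, -0.56]], grip=[1, 1, 1, 1, 1, 1, 1, 1])

```text
clock: 1.32
tcp_pos: [0.3101, -0.4317, 0.2374]
orientation: [0.0, 0.931, 0.364, 0.0]
contact_force: [-0.2, -0.6, 0.7]
gripper_width: 0.0854
grip_force: 0.0
```

Emit:
step_arm(delta_pos=[[0.77, -0.29, -0.03], [0.78, -0.25, -0.03], [0.79, -0.22, -0.03], [0.8, -0.18, -0.03], [0.81, -0.14, -0.03], [0.82, -0.11, -0.03], [0.82, -0.07, -0.03], [0.82, -0.03, -0.03]], angular=[[0, 0, -0.56], [0, 0, -0.56], [0, 0, -0.56], [0, 0, -0.56], [0, 0, -0.56], [0, 0, -0.56], [0, 0, -0.56], [0, 0, -0.56]], grip=[1, 1, 1, 1, 1, 1, 1, 1])

```text
clock: 1.98
tcp_pos: [0.3849, -0.2853, 0.2435]
orientation: [0.0, 0.852, 0.524, 0.0]
contact_force: [0.8, -0.6, 1.2]
gripper_width: 0.0852
grip_force: 0.0
```

Emit:
step_arm(delta_pos=[[0.82, 0, -0.03], [0.82, 0.04, -0.03], [0.82, 0.08, -0.03], [0.82, 0.11, -0.03], [0.81, 0.15, -0.03], [0.8, 0.18, -0.03], [0.79, 0.22, -0.03], [0.78, 0.26, -0.03]], angular=[[0, 0, -0.56], [0, 0, -0.56], [0, 0, -0.56], [0, 0, -0.56], [0, 0, -0.56], [0, 0, -0.56], [0, 0, -0.56], [0, 0, -0.56]], grip=[1, 1, 1, 1, 1, 1, 1, 1])

```text
clock: 2.65
tcp_pos: [0.4597, -0.1388, 0.2495]
orientation: [0.0, 0.744, 0.668, 0.0]
contact_force: [0.4, -0.6, -0.5]
gripper_width: 0.0851
grip_force: 0.0
```

```bash
python3 - <<'E'
from h import *
import json
p,R,s=tool(); k=manip.get_calibration('wrist')
im=manip.camera('wrist')[:,:,::-1]; cv2.imwrite('pics/w1.png',im)
json.dump({a:np.array(b).tolist() for a,b in k.items()},open('w1.json','w'))
print(p,R.as_matrix().round(3).tolist(),s['joints'].round(2),s['clock'])
s0=plan([.52,.31,.25],np.pi+.042,0,24)
E
```

```text
[ 0.45966476 -0.1387935   0.24948058] [[0.108, 0.994, 0.0], [0.994, -0.108, -0.0], [-0.0, 0.0, -1.0]] [-0.42  0.27  1.66  0.    1.21 -0.31] 2.65
"delta_pos": [[0.75, 0.02, 0.0], [0.75, 0.07, 0.0], [0.74, 0.13, 0.0], [0.73, 0.18, 0.0], [0.71, 0.23, 0.0], [0.7, 0.28, 0.0], [0.67, 0.33, 0.0], [0.65, 0.38, 0.0]] "angular": [[0.0, 0.0, -0.89], [0.0, 0.0, -0.89], [0.0, 0.0, -0.89], [0.0, 0.0, -0.89], [0.0, 0.0, -0.89], [0.0, 0.0, -0.89], [0.0, 0.0, -0.89], [0.0, 0.0, -0.89]]
"delta_pos": [[0.62, 0.42, 0.0], [0.59, 0.47, 0.0], [0.55, 0.51, 0.0], [0.52, 0.55, -0.0], [0.47, 0.58, -0.0], [0.43, 0.61, -0.0], [0.39, 0.64, -0.0], [0.34, 0.67, -0.0]] "angular": [[0.0, 0.0, -0.89], [0.0, 0.0, -0.89], [0.0, 0.0, -0.89], [0.0, 0.0, -0.89], [0.0, 0.0, -0.89], [0.0, 0.0, -0.89], [0.0, 0.0, -0.89], [0.0, 0.0, -0.89]]
"delta_pos": [[0.29, 0.69, -0.0], [0.24, 0.71, -0.0], [0.19, 0.73, -0.0], [0.14, 0.74, -0.0], [0.08, 0.75, -0.0], [0.03, 0.75, -0.0], [-0.02, 0.75, -0.0], [-0.08, 0.75, -0.0]] "angular": [[0.0, 0.0, -0.89], [0.0, 0.0, -0.89], [0.0, 0.0, -0.89], [0.0, 0.0, -0.89], [0.0, 0.0, -0.89], [0.0, 0.0, -0.89], [0.0, 0.0, -0.89], [0.0, 0.0, -0.89]]
```

View pics/w1.png

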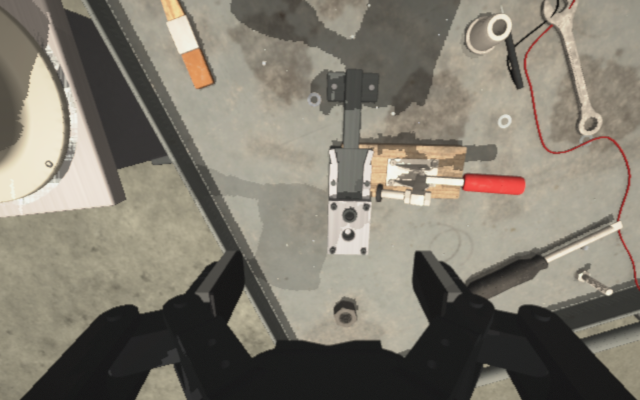

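The jig is seen from above: sight hole at (348,235), plate mouth edge at (350,202), tail end at (353,69), and the red grip from (464,182) to (524,185).

```bash
python3 - <<'E'
from h import *
import json
k={a:np.array(b) for a,b in json.load(open('w1.json')).items()}
for n,rc,z in (('hole',(235,348.3),.045),('mouthmid',(202.5,350),.045),('platefar',(254.5,349.5),.045),('tail',(69,353.5),.024),('bedL',(148,330),.024+.008),('bedR',(148,371.5),.032)):
    print(n,ray('wrist',rc,z,k).round(4))
im=cv2.imread('pics/w1.png')[60:262,320:382]
cv2.imwrite('pics/w1z.png',cv2.rotate(cv2.resize(im,None,fx=3.9,fy=3.9,interpolation=cv2.INTER_CUBIC),0))
E
```

```text
hole [ 0.4775 -0.221   0.045 ]
mouthmid [ 0.4836 -0.1768  0.045 ]
platefar [ 0.4766 -0.2494  0.045 ]
tail [ 0.5027 -0.0205  0.024 ]
bedL [ 0.4657 -0.1078  0.032 ]
bedR [ 0.5167 -0.1134  0.032 ]
```

Emit:
step_arm(delta_pos=[[0.75, 0.02, 0.0], [0.75, 0.07, 0.0], [0.74, 0.13, 0.0], [0.73, 0.18, 0.0], [0.71, 0.23, 0.0], [0.7, 0.28, 0.0], [0.67, 0.33, 0.0], [0.65, 0.38, 0.0]], angular=[[0, 0, -0.89], [0, 0, -0.89], [0, 0, -0.89], [0, 0, -0.89], [0, 0, -0.89], [0, 0, -0.89], [0, 0, -0.89], [0, 0, -0.89]], grip=[-0.4, -0.4, -0.4, -0.4, -0.4, -0.4, -0.4, -0.4])

```text
clock: 3.37
tcp_pos: [0.4801, 0.0099, 0.2494]
orientation: [0.0, 0.526, 0.85, 0.0]
contact_force: [0.3, -0.4, -0.3]
gripper_width: 0.0257
grip_force: 0.0
```

Emit:
step_arm(delta_pos=[[0.62, 0.42, 0.0], [0.59, 0.47, 0.0], [0.55, 0.51, 0.0], [0.52, 0.55, 0], [0.47, 0.58, 0], [0.43, 0.61, 0], [0.39, 0.64, 0], [0.34, 0.67, 0]], angular=[[0, 0, -0.89], [0, 0, -0.89], [0, 0, -0.89], [0, 0, -0.89], [0, 0, -0.89], [0, 0, -0.89], [0, 0, -0.89], [0, 0, -0.89]], grip=[-0.4, -0.4, -0.4, -0.4, -0.4, -0.4, -0.4, -0.4])

```text
clock: 4.03
tcp_pos: [0.5013, 0.1585, 0.2494]
orientation: [0.0, 0.266, 0.964, 0.0]
contact_force: [0.4, 0.1, 0.0]
gripper_width: 0.0255
grip_force: 0.0
```

Emit:
step_arm(delta_pos=[[0.29, 0.69, 0], [0.24, 0.71, 0], [0.19, 0.73, 0], [0.14, 0.74, 0], [0.08, 0.75, 0], [0.03, 0.75, 0], [-0.02, 0.75, 0], [-0.08, 0.75, 0]], angular=[[0, 0, -0.89], [0, 0, -0.89], [0, 0, -0.89], [0, 0, -0.89], [0, 0, -0.89], [0, 0, -0.89], [0, 0, -0.89], [0, 0, -0.89]], grip=[-0.4, -0.4, -0.4, -0.4, -0.4, -0.4, -0.4, -0.4])

```text
clock: 4.7
tcp_pos: [0.5231, 0.3073, 0.2493]
orientation: [0.0, -0.015, 1.0, 0.0]
contact_force: [0.5, 0.6, -0.1]
gripper_width: 0.0257
grip_force: 0.0
```

```bash
python3 - <<'E'
from h import *
p,R,s=tool(); k=manip.get_calibration('wrist')
im=manip.camera('wrist')[:,:,::-1]; cv2.imwrite('pics/w2.png',im)
import json; json.dump({a:np.array(b).tolist() for a,b in k.items()},open('w2.json','w'))
print(p,R.as_matrix().round(3).tolist(),s['gripper_width'],s['joints'].round(2))
for n in ('strap','strap_mid','strap_short'):
    for d in manip.regions_of(n,'wrist')[:2]:
        bx=cv2.boxPoints(cv2.minAreaRect(np.argwhere(d['region']).astype(np.float32)))
        print(n,round(d['score'],2),np.round(d['location']),bx.round().tolist())
E
```

```text
[0.5231428  0.3072782  0.24930951] [[-1.0, -0.031, 0.0], [-0.031, 1.0, 0.0], [-0.0, 0.0, -1.0]] 0.025710675397821403 [ 0.43  0.45  1.37  0.    1.32 -1.17]
strap 0.69 [179. 341.] [[101.0, 344.0], [101.0, 334.0], [258.0, 334.0], [258.0, 344.0]]
strap_short 0.67 [174. 372.] [[127.0, 366.0], [222.0, 364.0], [222.0, 375.0], [127.0, 378.0]]
```

View pics/w2.png

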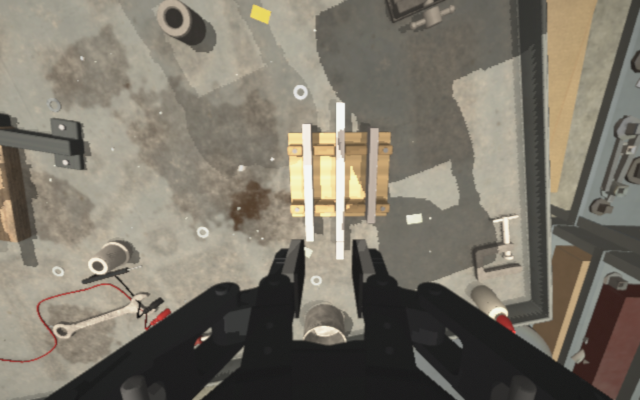

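Looking down on the rack (image up is −x), the long strap is the middle one, from (340,101) at the plain end to (340,258) at the slotted end. The neighbours are at columns 308 and 373, and the gripper is open about 25 mm.

```bash
python3 - <<'E'
from h import *
import json
k={a:np.array(b) for a,b in json.load(open('w2.json')).items()}
a=ray('wrist',(101.5,340.3),.044,k); b=ray('wrist',(258,340),.044,k); d=b-a; c=(a+b)/2
print(a,b,np.linalg.norm(d),c,np.arctan2(d[1],d[0]))
for cc in (308,373): print(ray('wrist',(180,cc),.044,k))
yaw=np.pi+np.arctan2(d[1],d[0])
s=plan([c[0],c[1],.10],yaw,0,8); plan([c[0],c[1],.030],yaw,0,8,s)
E
```

```text
[0.43758349 0.31910547 0.044     ] [0.63688702 0.3273266  0.044     ] 0.19947301996313302 [0.53723526 0.32321603 0.044     ] 0.04122591308274938
[0.53061992 0.28317721 0.044     ]
[0.52816357 0.36347857 0.044     ]
"delta_pos": [[-0.07, 0.08, 0.75], [-0.07, 0.08, 0.75], [-0.07, 0.08, 0.75], [-0.07, 0.08, 0.75], [-0.07, 0.08, 0.75], [-0.07, 0.08, 0.75], [-0.07, 0.08, 0.75], [-0.07, 0.08, 0.75]] "angular": [[-0.0, -0.0, -0.02], [-0.0, -0.0, -0.02], [-0.0, -0.0, -0.02], [-0.0, -0.0, -0.02], [-0.0, -0.0, -0.02], [-0.0, -0.0, -0.02], [-0.0, -0.0, -0.02], [-0.0, -0.0, -0.02]]
"delta_pos": [[0.0, 0.0, 0.35], [0.0, 0.0, 0.35], [0.0, 0.0, 0.35], [0.0, 0.0, 0.35], [0.0, 0.0, 0.35], [0.0, 0.0, 0.35], [0.0, 0.0, 0.35], [0.0, 0.0, 0.35]] "angular": [[0.0, 0.0, 0.0], [0.0, 0.0, 0.0], [0.0, 0.0, 0.0], [0.0, 0.0, 0.0], [0.0, 0.0, 0.0], [0.0, 0.0, 0.0], [0.0, 0.0, 0.0], [0.0, 0.0, 0.0]]
```

Emit:
step_arm(delta_pos=[[-0.07, 0.08, 0.75], [-0.07, 0.08, 0.75], [-0.07, 0.08, 0.75], [-0.07, 0.08, 0.75], [-0.07, 0.08, 0.75], [-0.07, 0.08, 0.75], [-0.07, 0.08, 0.75], [-0.07, 0.08, 0.75]], angular=[[0, 0, -0.02], [0, 0, -0.02], [0, 0, -0.02], [0, 0, -0.02], [0, 0, -0.02], [0, 0, -0.02], [0, 0, -0.02], [0, 0, -0.02]], grip=[-0.43, -0.43, -0.43, -0.43, -0.43, -0.43, -0.43, -0.43])

```text
clock: 5.57
tcp_pos: [0.5367, 0.3218, 0.0986]
orientation: [0.0, -0.019, 1.0, -0.0]
contact_force: [0.4, -0.5, 0.3]
gripper_width: 0.0242
grip_force: 0.0
```

Emit:
step_arm(delta_pos=[[0, 0, 0.37], [0, 0, 0.37], [0, 0, 0.37], [0, 0, 0.37], [0, 0, 0.37], [0, 0, 0.37], [0, 0, 0.37], [0, 0, 0.37]], angular=[[0, 0, 0], [0, 0, 0], [0, 0, 0], [0, 0, 0], [0, 0, 0], [0, 0, 0], [0, 0, 0], [0, 0, 0]], grip=[-0.43, -0.43, -0.43, -0.43, -0.43, -0.43, -0.43, -0.43])

```text
clock: 6.23
tcp_pos: [0.5366, 0.3228, 0.0245]
orientation: [0.0, -0.02, 1.0, 0.0]
contact_force: [-0.2, 0.5, 0.3]
gripper_width: 0.0241
grip_force: 0.0
```

Emit:
step_arm(delta_pos=[[0, 0, 0], [0, 0, 0], [0, 0, 0], [0, 0, 0], [0, 0, 0], [0, 0, 0], [0, 0, 0], [0, 0, 0]], angular=[[0, 0, 0], [0, 0, 0], [0, 0, 0], [0, 0, 0], [0, 0, 0], [0, 0, 0], [0, 0, 0], [0, 0, 0]], grip=[-1, -1, -1, -1, -1, -1, -1, -1])

```text
clock: 6.9
tcp_pos: [0.5366, 0.3228, 0.0254]
orientation: [0.0, -0.02, 1.0, 0.0]
contact_force: [-0.4, 0.0, -1.5]
gripper_width: 0.0086
grip_force: 62.6
```

```bash
python3 - <<'E'
from h import *
p,R,s=tool()
st=(p+[0,0,.1],R); print('lift 0.5 x8')
st=plan([.515,.125,.085],1.454,-.6,24,st); plan([.515,.125,.018],1.454,-.6,8,st)
E
```

```text
lift 0.5 x8
"delta_pos": [[0.05, -0.33, 0.07], [0.03, -0.33, 0.06], [0.01, -0.33, 0.05], [-0.02, -0.33, 0.05], [-0.04, -0.33, 0.04], [-0.06, -0.33, 0.04], [-0.08, -0.33, 0.03], [-0.1, -0.32, 0.03]] "angular": [[-0.23, -0.27, 0.87], [-0.23, -0.27, 0.87], [-0.23, -0.27, 0.87], [-0.23, -0.27, 0.87], [-0.23, -0.27, 0.87], [-0.23, -0.27, 0.87], [-0.23, -0.27, 0.87], [-0.23, -0.27, 0.87]]
"delta_pos": [[-0.13, -0.31, 0.03], [-0.15, -0.3, 0.02], [-0.17, -0.29, 0.02], [-0.19, -0.28, 0.02], [-0.21, -0.27, 0.02], [-0.22, -0.25, 0.02], [-0.24, -0.24, 0.02], [-0.26, -0.22, 0.02]] "angular": [[-0.23, -0.27, 0.87], [-0.23, -0.27, 0.87], [-0.23, -0.27, 0.87], [-0.23, -0.27, 0.87], [-0.23, -0.27, 0.87], [-0.23, -0.27, 0.87], [-0.23, -0.27, 0.87], [-0.23, -0.27, 0.87]]
"delta_pos": [[-0.27, -0.2, 0.02], [-0.28, -0.18, 0.02], [-0.29, -0.16, 0.03], [-0.3, -0.14, 0.03], [-0.31, -0.12, 0.04], [-0.32, -0.1, 0.04], [-0.33, -0.08, 0.05], [-0.33, -0.06, 0.05]] "angular": [[-0.23, -0.27, 0.87], [-0.23, -0.27, 0.87], [-0.23, -0.27, 0.87], [-0.23, -0.27, 0.87], [-0.23, -0.27, 0.87], [-0.23, -0.27, 0.87], [-0.23, -0.27, 0.87], [-0.23, -0.27, 0.87]]
"delta_pos": [[0.0, -0.19, 0.28], [0.0, -0.19, 0.28], [0.0, -0.19, 0.28], [0.0, -0.19, 0.28], [0.0, -0.19, 0.28], [0.0, -0.19, 0.28], [0.0, -0.19, 0.28], [0.0, -0.19, 0.28]] "angular": [[0.0, 0.0, 0.0], [0.0, 0.0, 0.0], [0.0, 0.0, 0.0], [0.0, 0.0, 0.0], [0.0, 0.0, 0.0], [0.0, 0.0, 0.0], [0.0, 0.0, 0.0], [0.0, 0.0, 0.0]]
```

Emit:
step_arm(delta_pos=[[0, 0, -0.5], [0, 0, -0.5], [0, 0, -0.5], [0, 0, -0.5], [0, 0, -0.5], [0, 0, -0.5], [0, 0, -0.5], [0, 0, -0.5]], angular=[[0, 0, 0], [0, 0, 0], [0, 0, 0], [0, 0, 0], [0, 0, 0], [0, 0, 0], [0, 0, 0], [0, 0, 0]], grip=[-1, -1, -1, -1, -1, -1, -1, -1])

```text
clock: 7.57
tcp_pos: [0.5367, 0.3229, 0.1274]
orientation: [0.001, -0.02, 1.0, 0.0]
contact_force: [0.8, -0.2, -1.8]
gripper_width: 0.0086
grip_force: 62.6
```

Emit:
step_arm(delta_pos=[[0.05, -0.33, 0.07], [0.03, -0.33, 0.06], [0.01, -0.33, 0.05], [-0.02, -0.33, 0.05], [-0.04, -0.33, 0.04], [-0.06, -0.33, 0.04], [-0.08, -0.33, 0.03], [-0.1, -0.32, 0.03]], angular=[[-0.23, -0.27, 0.87], [-0.23, -0.27, 0.87], [-0.23, -0.27, 0.87], [-0.23, -0.27, 0.87], [-0.23, -0.27, 0.87], [-0.23, -0.27, 0.87], [-0.23, -0.27, 0.87], [-0.23, -0.27, 0.87]], grip=[-1, -1, -1, -1, -1, -1, -1, -1])

```text
clock: 8.23
tcp_pos: [0.5294, 0.2568, 0.1132]
orientation: [0.085, 0.257, 0.96, 0.075]
contact_force: [0.2, 0.8, -2.0]
gripper_width: 0.0085
grip_force: 62.8
```

Emit:
step_arm(delta_pos=[[-0.13, -0.31, 0.03], [-0.15, -0.3, 0.02], [-0.17, -0.29, 0.02], [-0.19, -0.28, 0.02], [-0.21, -0.27, 0.02], [-0.22, -0.25, 0.02], [-0.24, -0.24, 0.02], [-0.26, -0.22, 0.02]], angular=[[-0.23, -0.27, 0.87], [-0.23, -0.27, 0.87], [-0.23, -0.27, 0.87], [-0.23, -0.27, 0.87], [-0.23, -0.27, 0.87], [-0.23, -0.27, 0.87], [-0.23, -0.27, 0.87], [-0.23, -0.27, 0.87]], grip=[-1, -1, -1, -1, -1, -1, -1, -1])

```text
clock: 8.9
tcp_pos: [0.5227, 0.191, 0.0996]
orientation: [0.161, 0.509, 0.834, 0.143]
contact_force: [-0.2, -0.7, -1.2]
gripper_width: 0.0087
grip_force: 62.9
```

Emit:
step_arm(delta_pos=[[-0.27, -0.2, 0.02], [-0.28, -0.18, 0.02], [-0.29, -0.16, 0.03], [-0.3, -0.14, 0.03], [-0.31, -0.12, 0.04], [-0.32, -0.1, 0.04], [-0.33, -0.08, 0.05], [-0.33, -0.06, 0.05]], angular=[[-0.23, -0.27, 0.87], [-0.23, -0.27, 0.87], [-0.23, -0.27, 0.87], [-0.23, -0.27, 0.87], [-0.23, -0.27, 0.87], [-0.23, -0.27, 0.87], [-0.23, -0.27, 0.87], [-0.23, -0.27, 0.87]], grip=[-1, -1, -1, -1, -1, -1, -1, -1])

```text
clock: 9.57
tcp_pos: [0.5274, 0.1495, 0.1015]
orientation: [0.198, 0.641, 0.723, 0.165]
contact_force: [2.2, 0.3, -0.6]
gripper_width: 0.0088
grip_force: 62.8
```

```bash
python3 - <<'E'
from h import *
p,R,s=tool(); print(p,R.as_matrix().round(3).tolist(),s['gripper_width'],s['joints'].round(2))
plan([.515,.125,.018],1.454,-.6,8)
E
```

```text
[0.52743189 0.14946222 0.10147281] [[-0.099, 0.861, 0.498], [0.992, 0.123, -0.015], [-0.074, 0.493, -0.867]] 0.008796333000753123 [ 0.25  0.5   2.09 -1.22  0.15  1.32]
"delta_pos": [[-0.08, -0.27, 0.33], [-0.09, -0.27, 0.33], [-0.1, -0.28, 0.33], [-0.1, -0.28, 0.33], [-0.11, -0.28, 0.32], [-0.11, -0.28, 0.32], [-0.12, -0.28, 0.32], [-0.12, -0.28, 0.32]] "angular": [[-0.12, -0.08, 0.35], [-0.12, -0.08, 0.35], [-0.12, -0.08, 0.35], [-0.12, -0.08, 0.35], [-0.12, -0.08, 0.35], [-0.12, -0.08, 0.35], [-0.12, -0.08, 0.35], [-0.12, -0.08, 0.35]]
```

```bash
python3 - <<'E'
from h import *
st=plan([.515,.125,.11],1.454,0,8); plan([.515,.125,.05],1.454,.6,8,st)
E
```

```text
"delta_pos": [[-0.12, -0.05, -0.07], [-0.12, -0.05, -0.06], [-0.12, -0.05, -0.06], [-0.12, -0.05, -0.06], [-0.12, -0.05, -0.05], [-0.12, -0.05, -0.05], [-0.13, -0.05, -0.05], [-0.13, -0.05, -0.05]] "angular": [[0.82, 0.03, 0.36], [0.82, 0.03, 0.36], [0.82, 0.03, 0.36], [0.82, 0.03, 0.36], [0.82, 0.03, 0.36], [0.82, 0.03, 0.36], [0.82, 0.03, 0.36], [0.82, 0.03, 0.36]]
"delta_pos": [[0.0, 0.0, 0.3], [0.0, 0.02, 0.3], [0.0, 0.04, 0.3], [0.0, 0.07, 0.29], [0.0, 0.09, 0.29], [0.0, 0.11, 0.28], [-0.0, 0.13, 0.27], [-0.0, 0.15, 0.26]] "angular": [[0.94, -0.0, 0.0], [0.94, -0.0, 0.0], [0.94, -0.0, 0.0], [0.94, -0.0, 0.0], [0.94, -0.0, 0.0], [0.94, -0.0, 0.0], [0.94, -0.0, 0.0], [0.94, -0.0, 0.0]]
```

Emit:
step_arm(delta_pos=[[-0.12, -0.05, -0.07], [-0.12, -0.05, -0.06], [-0.12, -0.05, -0.06], [-0.12, -0.05, -0.06], [-0.12, -0.05, -0.05], [-0.12, -0.05, -0.05], [-0.13, -0.05, -0.05], [-0.13, -0.05, -0.05]], angular=[[0.82, 0.03, 0.36], [0.82, 0.03, 0.36], [0.82, 0.03, 0.36], [0.82, 0.03, 0.36], [0.82, 0.03, 0.36], [0.82, 0.03, 0.36], [0.82, 0.03, 0.36], [0.82, 0.03, 0.36]], grip=[-1, -1, -1, -1, -1, -1, -1, -1])

```text
clock: 10.23
tcp_pos: [0.5233, 0.1216, 0.1095]
orientation: [0.071, 0.725, 0.684, 0.042]
contact_force: [1.5, 1.0, -1.5]
gripper_width: 0.0086
grip_force: 62.8
```

```bash
python3 - <<'E'
from h import *
p,R,s=tool(); print(p,R.as_matrix().round(3).tolist(),s['joints'].round(2))
st=plan([.515,.125,.05],1.454,.6,8); plan([.515,.125,.019],1.454,.6,8,st)
E
```

```text
[0.52327055 0.12157984 0.10949379] [[0.062, 0.985, 0.158], [0.997, -0.055, -0.046], [-0.036, 0.161, -0.986]] [ 0.16  0.49  1.82 -0.11  0.69  0.3 ]
"delta_pos": [[0.03, -0.09, 0.29], [0.02, -0.06, 0.29], [0.02, -0.03, 0.3], [0.02, -0.01, 0.3], [0.02, 0.02, 0.3], [0.02, 0.05, 0.3], [0.01, 0.08, 0.29], [0.01, 0.11, 0.28]] "angular": [[1.19, 0.08, 0.07], [1.19, 0.08, 0.07], [1.19, 0.08, 0.07], [1.19, 0.08, 0.07], [1.19, 0.08, 0.07], [1.19, 0.08, 0.07], [1.19, 0.08, 0.07], [1.19, 0.08, 0.07]]
"delta_pos": [[0.0, 0.09, 0.13], [0.0, 0.09, 0.13], [0.0, 0.09, 0.13], [0.0, 0.09, 0.13], [0.0, 0.09, 0.13], [0.0, 0.09, 0.13], [0.0, 0.09, 0.13], [0.0, 0.09, 0.13]] "angular": [[0.0, 0.0, 0.0], [0.0, 0.0, 0.0], [0.0, 0.0, 0.0], [0.0, 0.0, 0.0], [0.0, 0.0, 0.0], [0.0, 0.0, 0.0], [0.0, 0.0, 0.0], [0.0, 0.0, 0.0]]
```

Lagging slightly; I cap the turn at 1 per row and correct the rest in the next call.

Emit:
step_arm(delta_pos=[[0.03, -0.09, 0.29], [0.02, -0.06, 0.29], [0.02, -0.03, 0.3], [0.02, -0.01, 0.3], [0.02, 0.02, 0.3], [0.02, 0.05, 0.3], [0.01, 0.08, 0.29], [0.01, 0.11, 0.28]], angular=[[1, 0.08, 0.07], [1, 0.08, 0.07], [1, 0.08, 0.07], [1, 0.08, 0.07], [1, 0.08, 0.07], [1, 0.08, 0.07], [1, 0.08, 0.07], [1, 0.08, 0.07]], grip=[-1, -1, -1, -1, -1, -1, -1, -1])

```text
clock: 10.9
tcp_pos: [0.519, 0.1243, 0.049]
orientation: [-0.178, 0.724, 0.648, -0.156]
contact_force: [0.2, 0.4, -1.1]
gripper_width: 0.0084
grip_force: 62.8
```

```bash
python3 - <<'E'
from h import *
p,R,s=tool(); print(p,R.as_matrix().round(3).tolist(),s['joints'].round(2))
plan([.515,.125,.018],1.454,.6,8)
E
```

```text
[0.51895446 0.12430854 0.04904243] [[0.113, 0.883, -0.457], [0.994, -0.097, 0.057], [0.006, -0.46, -0.888]] [0.07 0.81 1.38 0.09 1.42 0.14]
"delta_pos": [[0.0, 0.05, 0.15], [0.0, 0.06, 0.15], [0.0, 0.06, 0.15], [0.0, 0.06, 0.14], [0.0, 0.06, 0.14], [0.0, 0.06, 0.14], [0.0, 0.07, 0.14], [0.0, 0.07, 0.14]] "angular": [[0.19, -0.0, 0.01], [0.19, -0.0, 0.01], [0.19, -0.0, 0.01], [0.19, -0.0, 0.01], [0.19, -0.0, 0.01], [0.19, -0.0, 0.01], [0.19, -0.0, 0.01], [0.19, -0.0, 0.01]]
```

Emit:
step_arm(delta_pos=[[0, 0.06, 0.15], [0, 0.06, 0.15], [0, 0.06, 0.15], [0, 0.06, 0.14], [0, 0.06, 0.14], [0, 0.06, 0.14], [0, 0.07, 0.14], [0, 0.07, 0.14]], angular=[[0.19, 0, 0.01], [0.19, 0, 0.01], [0.19, 0, 0.01], [0.19, 0, 0.01], [0.19, 0, 0.01], [0.19, 0, 0.01], [0.19, 0, 0.01], [0.19, 0, 0.01]], grip=[-1, -1, -1, -1, -1, -1, -1, -1])

```text
clock: 11.57
tcp_pos: [0.5143, 0.1248, 0.0164]
orientation: [-0.221, 0.714, 0.635, -0.196]
contact_force: [-0.5, 0.6, -1.0]
gripper_width: 0.0085
grip_force: 62.8
```

Emit:
step_arm(delta_pos=[[0, 0, 0], [0, 0, 0], [0, 0, -0.05], [0, 0, -0.1], [0, 0, -0.2], [0, 0, -0.3], [0, 0, -0.4], [0, 0, -0.6]], angular=[[0, 0, 0], [0, 0, 0], [0, 0, 0], [0, 0, 0], [0, 0, 0], [0, 0, 0], [0, 0, 0], [0, 0, 0]], grip=[-0.6, -0.6, -0.6, -0.6, -0.6, -0.6, -0.6, -0.6])

```text
clock: 12.23
tcp_pos: [0.5375, 0.1219, 0.0514]
orientation: [-0.221, 0.714, 0.635, -0.196]
contact_force: [-0.7, 0.6, 0.7]
gripper_width: 0.0168
grip_force: 0.0
```

```bash
python3 - <<'E'
from h import *
p,R,s=tool(); print(p,R.as_matrix().round(3).tolist(),s['joints'].round(2))
k=manip.get_calibration('wrist'); im=manip.camera('wrist')[:,:,::-1]
cv2.imwrite('pics/w3.png',np.vstack([im,cv2.resize(manip.camera('side')[100:250,200:440,::-1],(640,400))])[:, :][::1] if 0 else cv2.resize(np.vstack([im,cv2.resize(manip.camera('side')[100:200,230:390,::-1],(640,400))]),(480,600)))
E
```

```text
[0.53747449 0.12192802 0.05136877] [[0.118, 0.82, -0.56], [0.993, -0.097, 0.067], [0.001, -0.564, -0.826]] [0.05 0.89 1.23 0.1  1.61 0.15]
```

View pics/w3.png

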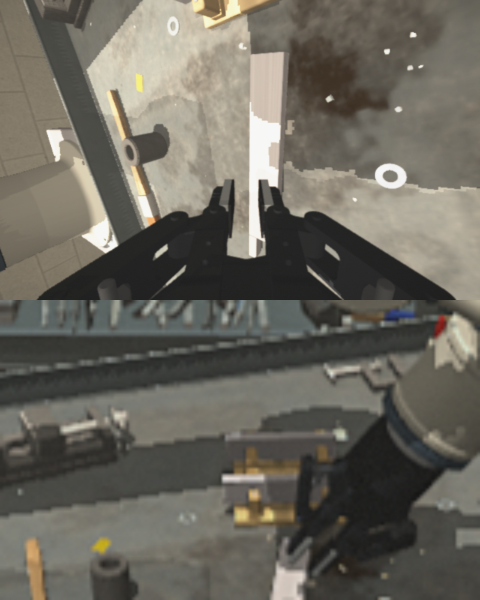

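The wrist view shows the strap lying at columns 250–290, apparently flat and free between the fingers. I back off upward for a square look.

```bash
python3 - <<'E'
from h import *
plan([.54,.17,.19],1.454,0,8)
E
```

```text
"delta_pos": [[0.24, -0.41, -0.55], [0.24, -0.36, -0.58], [0.24, -0.32, -0.61], [0.24, -0.27, -0.63], [0.24, -0.23, -0.65], [0.24, -0.18, -0.66], [0.24, -0.13, -0.67], [0.24, -0.08, -0.68]] "angular": [[-0.93, -0.0, -0.0], [-0.93, -0.0, -0.0], [-0.93, -0.0, -0.0], [-0.93, -0.0, -0.0], [-0.93, -0.0, -0.0], [-0.93, -0.0, -0.0], [-0.93, -0.0, -0.0], [-0.93, -0.0, -0.0]]
```

Emit:
step_arm(delta_pos=[[0.24, -0.41, -0.55], [0.24, -0.36, -0.58], [0.24, -0.32, -0.61], [0.24, -0.27, -0.63], [0.24, -0.23, -0.65], [0.24, -0.18, -0.66], [0.24, -0.13, -0.67], [0.24, -0.08, -0.68]], angular=[[0, 0, 0], [-1, 0, 0], [-1, 0, 0], [-1, 0, 0], [-1, 0, 0], [-1, 0, 0], [-1, 0, 0], [-1, 0, 0]], grip=[-0.6, -0.6, 0.3, 0.3, 0.3, 0.3, 0.3, 0.3])

```text
clock: 13.0
tcp_pos: [0.5448, 0.1695, 0.189]
orientation: [-0.013, 0.748, 0.664, -0.01]
contact_force: [-1.2, 0.4, -0.1]
gripper_width: 0.0552
grip_force: 0.0
```

```bash
python3 - <<'E'
from h import *
import json
p,R,s=tool(); k=manip.get_calibration('wrist')
im=manip.camera('wrist')[:,:,::-1]; cv2.imwrite('pics/w4.png',im)
json.dump({a:np.array(b).tolist() for a,b in k.items()},open('w4.json','w'))
print(p,R.as_matrix().round(3).tolist(),s['gripper_width'],s['joints'].round(2))
for d in manip.regions_of('strap','wrist')[:2]:
    bx=cv2.boxPoints(cv2.minAreaRect(np.argwhere(d['region']).astype(np.float32)))
    print(round(d['score'],2),[ray('wrist',q,.01,k)[:2].round(4).tolist() for q in bx],bx.round().tolist())
E
```

```text
[0.54483427 0.16950403 0.18902657] [[0.118, 0.992, -0.033], [0.993, -0.118, 0.006], [0.002, -0.034, -0.999]] 0.055247318985590994 [0.19 0.48 1.51 0.01 1.19 0.3 ]
0.59 [[0.5241, 0.2218], [0.4967, 0.0241], [0.5316, 0.0208], [0.5534, 0.2184]] [[136.0, 309.0], [293.0, 309.0], [293.0, 336.0], [136.0, 336.0]]
```

View pics/w4.png

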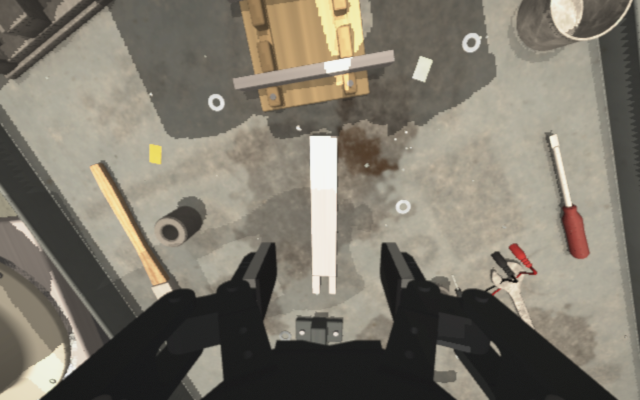

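The strap lies flat with its slot towards the jig. Its plain end spans (310–337,136) and its slotted end spans (313–335,293), with the jig tail at (320,330).

```bash
python3 - <<'E'
from h import *
import json
k={a:np.array(b) for a,b in json.load(open('w4.json')).items()}
a=ray('wrist',(136.5,323.5),.01,k); b=ray('wrist',(293,324.2),.01,k); d=a-b; L=np.linalg.norm(d); u=d/L; yaw=np.arctan2(d[1],d[0]); c=(a+b)/2
print(a,b,L,c,yaw, 'tail',ray('wrist',(320,319),.024,k))
g=c+.072*u; print('grasp',g)
st=plan([g[0],g[1],.05],yaw,0,8); plan([g[0],g[1],.001],yaw,0,8,st)
E
```

```text
[0.5397938  0.21942851 0.01      ] [0.51639961 0.02221932 0.01      ] 0.1985919292547614 [0.52809671 0.12082391 0.01      ] 1.4527218299407187 tail [ 0.50671249 -0.00731958  0.024     ]
grasp [0.53657833 0.1923226  0.01      ]
"delta_pos": [[0.1, -0.03, 0.71], [0.1, -0.03, 0.71], [0.1, -0.03, 0.71], [0.1, -0.04, 0.71], [0.1, -0.04, 0.71], [0.1, -0.04, 0.71], [0.1, -0.05, 0.7], [0.1, -0.05, 0.7]] "angular": [[-0.05, -0.0, 0.0], [-0.05, -0.0, 0.0], [-0.05, -0.0, 0.0], [-0.05, -0.0, 0.0], [-0.05, -0.0, 0.0], [-0.05, -0.0, 0.0], [-0.05, -0.0, 0.0], [-0.05, -0.0, 0.0]]
"delta_pos": [[0.0, 0.0, 0.24], [0.0, 0.0, 0.24], [0.0, 0.0, 0.24], [0.0, 0.0, 0.24], [0.0, 0.0, 0.24], [0.0, 0.0, 0.24], [0.0, 0.0, 0.24], [0.0, 0.0, 0.24]] "angular": [[0.0, 0.0, 0.0], [0.0, 0.0, 0.0], [0.0, 0.0, 0.0], [0.0, 0.0, 0.0], [0.0, 0.0, 0.0], [0.0, 0.0, 0.0], [0.0, 0.0, 0.0], [0.0, 0.0, 0.0]]
```

Emit:
step_arm(delta_pos=[[0.1, -0.03, 0.71], [0.1, -0.03, 0.71], [0.1, -0.03, 0.71], [0.1, -0.04, 0.71], [0.1, -0.04, 0.71], [0.1, -0.04, 0.71], [0.1, -0.05, 0.7], [0.1, -0.05, 0.7]], angular=[[-0.05, 0, 0], [-0.05, 0, 0], [-0.05, 0, 0], [-0.05, 0, 0], [-0.05, 0, 0], [-0.05, 0, 0], [-0.05, 0, 0], [-0.05, 0, 0]], grip=[0.3, 0.3, 0.3, 0.3, 0.3, 0.3, 0.3, 0.3])

```text
clock: 13.77
tcp_pos: [0.5359, 0.1904, 0.0449]
orientation: [-0.003, 0.748, 0.664, -0.002]
contact_force: [-0.0, -0.1, -1.8]
gripper_width: 0.0555
grip_force: 0.0
```

Emit:
step_arm(delta_pos=[[0, 0, 0.24], [0, 0, 0.24], [0, 0, 0.24], [0, 0, 0.24], [0, 0, 0.24], [0, 0, 0.24], [0, 0, 0.24], [0, 0, 0.22]], angular=[[0, 0, 0], [0, 0, 0], [0, 0, 0], [0, 0, 0], [0, 0, 0], [0, 0, 0], [0, 0, 0], [0, 0, 0]], grip=[0.2, 0.2, 0.2, 0.2, 0.2, 0.2, 0.2, 0.2])

```text
clock: 14.43
tcp_pos: [0.5359, 0.1907, -0.0014]
orientation: [-0.003, 0.748, 0.664, -0.001]
contact_force: [-0.2, -0.1, -1.1]
gripper_width: 0.051
grip_force: 0.0
```

```bash
python3 - <<'E'
from h import *
p,R,s=tool(); print(p,R.as_matrix().round(3).tolist(),s['contact_force'])
E
```

```text
[ 0.53594     0.19068871 -0.00143395] [[0.118, 0.993, -0.006], [0.993, -0.118, 0.002], [0.001, -0.006, -1.0]] [-0.19486169 -0.06671188 -1.08875892]
```

Emit:
step_arm(delta_pos=[[0, 0, -0.1], [0, 0, 0], [0, 0, 0], [0, 0, 0], [0, 0, 0], [0, 0, 0], [0, 0, 0], [0, 0, 0]], angular=[[0, 0, 0], [0, 0, 0], [0, 0, 0], [0, 0, 0], [0, 0, 0], [0, 0, 0], [0, 0, 0], [0, 0, 0]], grip=[0, -0.3, -0.5, -1, -1, -1, -1, -1])

```text
clock: 15.1
tcp_pos: [0.536, 0.1907, 0.002]
orientation: [-0.003, 0.748, 0.664, -0.001]
contact_force: [-1.9, -0.2, 7.4]
gripper_width: 0.0284
grip_force: 59.9
```

```bash
python3 - <<'E'
from h import *
p,R,s=tool(); print(p,R.as_matrix().round(3).tolist(),s['contact_force'],s['gripper_width'])
u=np.array([.1167,.9932,0]); pin=np.array([.4773,-.2205,0])
# strap centre = tcp - .072u ; line
for t in (.235,):
    g=pin+u*(.078+.072+.235-.010)
    print('pre',g)
st=(p,R); st=plan(p+[0,0,.04],1.454,0,8,st)
E
```

```text
[0.53600124 0.19072447 0.00199593] [[0.118, 0.993, -0.005], [0.993, -0.118, 0.002], [0.001, -0.006, -1.0]] [-1.89794405 -0.19512679  7.43529175] 0.028449444841471484
pre [0.5210625 0.15195   0.       ]
"delta_pos": [[0.0, -0.0, -0.2], [0.0, -0.0, -0.2], [0.0, -0.0, -0.2], [0.0, -0.0, -0.2], [0.0, -0.0, -0.2], [0.0, -0.0, -0.2], [0.0, -0.0, -0.2], [0.0, -0.0, -0.2]] "angular": [[-0.01, -0.0, -0.0], [-0.01, -0.0, -0.0], [-0.01, -0.0, -0.0], [-0.01, -0.0, -0.0], [-0.01, -0.0, -0.0], [-0.01, -0.0, -0.0], [-0.01, -0.0, -0.0], [-0.01, -0.0, -0.0]]
```

```bash
python3 - <<'E'
from h import *
import json
k={a:np.array(b) for a,b in json.load(open('w1.json')).items()}
im=cv2.imread('pics/w1.png'); f=7.5
def draw(pin,yaw,x0,x1,y0,y1):
    u=-np.array([np.cos(yaw),np.sin(yaw)]); v=np.array([-u[1],u[0]])
    out=cv2.resize(im[y0:y1,x0:x1],None,fx=f,fy=f,interpolation=cv2.INTER_CUBIC)
    for (xa,xb,y,z) in [(-202,-110,10,24),(-202,-110,-10,24),(-46,28,27,45),(-46,28,-27,45),(-46,-46,1,45),(28,28,1,45)]:
        ys=(y,y) if xa!=xb else (-27,27)
        q=[]
        for x,yy in ((xa,ys[0]),(xb,ys[1])):
            r,c=proj('wrist',[*(pin+u*x/1e3+v*yy/1e3),z/1e3],k); q.append((int((c-x0+.5)*f),int((r-y0+.5)*f)))
        cv2.line(out,q[0],q[1],(0,255,0),1)
    r,c=proj('wrist',[*pin,.045],k); cv2.circle(out,(int((c-x0+.5)*f),int((r-y0+.5)*f)),3,(0,0,255),-1)
    return out
p=np.array([.4775,-.221])
A=draw(p,1.4458,325,377,180,260); B=draw(p,1.4458,325,377,64,144)
cv2.imwrite('pics/ov.png',np.hstack([A,B]))
E
```

```text
(no output)
```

View pics/ov.png

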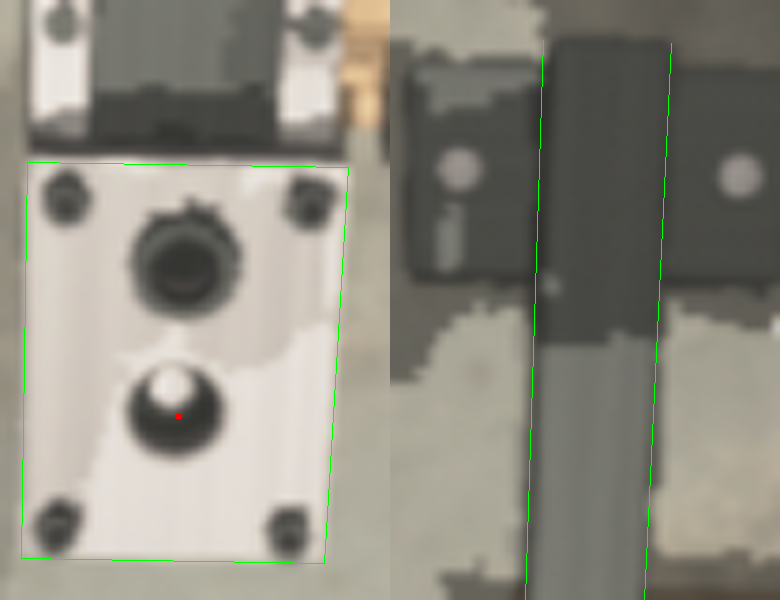

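Emit:
step_arm(delta_pos=[[0, 0, -0.22], [0, 0, -0.22], [0, 0, -0.22], [0, 0, -0.22], [0, 0, -0.22], [0, 0, -0.22], [0, 0, -0.22], [0, 0, -0.22]], angular=[[-0.01, 0, 0], [-0.01, 0, 0], [-0.01, 0, 0], [-0.01, 0, 0], [-0.01, 0, 0], [-0.01, 0, 0], [-0.01, 0, 0], [-0.01, 0, 0]], grip=[-1, -1, -1, -1, -1, -1, -1, -1])

```text
clock: 15.77
tcp_pos: [0.536, 0.1906, 0.0461]
orientation: [-0.0, 0.748, 0.664, 0.001]
contact_force: [0.5, 0.1, -2.2]
gripper_width: 0.0278
grip_force: 59.3
```

The overlay on the drill plate fits: predicted pin at (178,416), sight hole at (176,410). The tail sits about 1 mm further right than predicted, so I turn the yaw slightly to 1.441.

```bash
python3 - <<'E'
from h import *
st=plan([.5157,.072,.046],1.441,0,8); plan([.5157,.072,.029],1.441,0,8,st)
E
```

```text
"delta_pos": [[-0.6, -0.03, -0.0], [-0.6, -0.03, -0.0], [-0.6, -0.03, 0.0], [-0.6, -0.03, 0.0], [-0.6, -0.03, 0.0], [-0.6, -0.03, 0.0], [-0.6, -0.03, 0.0], [-0.6, -0.02, 0.0]] "angular": [[0.0, -0.0, 0.02], [0.0, -0.0, 0.02], [0.0, -0.0, 0.02], [0.0, -0.0, 0.02], [0.0, -0.0, 0.02], [0.0, -0.0, 0.02], [0.0, -0.0, 0.02], [0.0, -0.0, 0.02]]
"delta_pos": [[0.0, 0.0, 0.08], [0.0, 0.0, 0.08], [0.0, 0.0, 0.08], [0.0, 0.0, 0.08], [0.0, 0.0, 0.08], [0.0, 0.0, 0.08], [0.0, 0.0, 0.08], [0.0, 0.0, 0.08]] "angular": [[0.0, 0.0, 0.0], [0.0, 0.0, 0.0], [0.0, 0.0, 0.0], [0.0, 0.0, 0.0], [0.0, 0.0, 0.0], [0.0, 0.0, 0.0], [0.0, 0.0, 0.0], [0.0, 0.0, 0.0]]
```

Emit:
step_arm(delta_pos=[[-0.6, -0.03, 0], [-0.6, -0.03, 0], [-0.6, -0.03, 0], [-0.6, -0.03, 0], [-0.6, -0.03, 0], [-0.6, -0.03, 0], [-0.6, -0.03, 0], [-0.6, -0.02, 0]], angular=[[0, 0, 0.02], [0, 0, 0.02], [0, 0, 0.02], [0, 0, 0.02], [0, 0, 0.02], [0, 0, 0.02], [0, 0, 0.02], [0, 0, 0.02]], grip=[-1, -1, -1, -1, -1, -1, -1, -1])

```text
clock: 16.43
tcp_pos: [0.515, 0.0711, 0.0454]
orientation: [-0.0, 0.752, 0.659, 0.0]
contact_force: [0.1, 0.7, -1.7]
gripper_width: 0.028
grip_force: 59.3
```

Emit:
step_arm(delta_pos=[[0, 0, 0.08], [0, 0, 0.08], [0, 0, 0.08], [0, 0, 0.08], [0, 0, 0.08], [0, 0, 0.08], [0, 0, 0.08], [0, 0, 0.08]], angular=[[0, 0, 0], [0, 0, 0], [0, 0, 0], [0, 0, 0], [0, 0, 0], [0, 0, 0], [0, 0, 0], [0, 0, 0]], grip=[-1, -1, -1, -1, -1, -1, -1, -1])

```text
clock: 17.1
tcp_pos: [0.5155, 0.0725, 0.0291]
orientation: [-0.0, 0.752, 0.659, 0.001]
contact_force: [0.5, -0.8, -2.4]
gripper_width: 0.0278
grip_force: 59.3
```

```bash
python3 - <<'E'
from h import *
p,R,s=tool(); print(p,R.as_matrix().round(3).tolist(),s['contact_force'],s['torque'],s['gripper_width'])
a=cv2.resize(manip.camera('side')[190:310,260:420,::-1],(800,600),interpolation=cv2.INTER_CUBIC)
cv2.imwrite('pics/pre.png',a)
plan([.5101,.029,.029],1.441,0,8)
E
```

```text
[0.51548693 0.07248652 0.02909365] [[0.13, 0.991, 0.0], [0.991, -0.13, 0.001], [0.001, 0.0, -1.0]] [ 0.47889143 -0.8416687  -2.4362645 ] [ 0.13675691 -0.01842237 -0.03763869] 0.027834022743870066
"delta_pos": [[-0.22, 0.0, -0.0], [-0.22, 0.0, -0.0], [-0.22, 0.0, -0.0], [-0.22, 0.0, -0.0], [-0.22, 0.0, -0.0], [-0.22, 0.0, -0.0], [-0.22, 0.0, -0.0], [-0.22, 0.0, -0.0]] "angular": [[-0.0, -0.0, -0.0], [-0.0, -0.0, -0.0], [-0.0, -0.0, -0.0], [-0.0, -0.0, -0.0], [-0.0, -0.0, -0.0], [-0.0, -0.0, -0.0], [-0.0, -0.0, -0.0], [-0.0, -0.0, -0.0]]
```

View pics/pre.png

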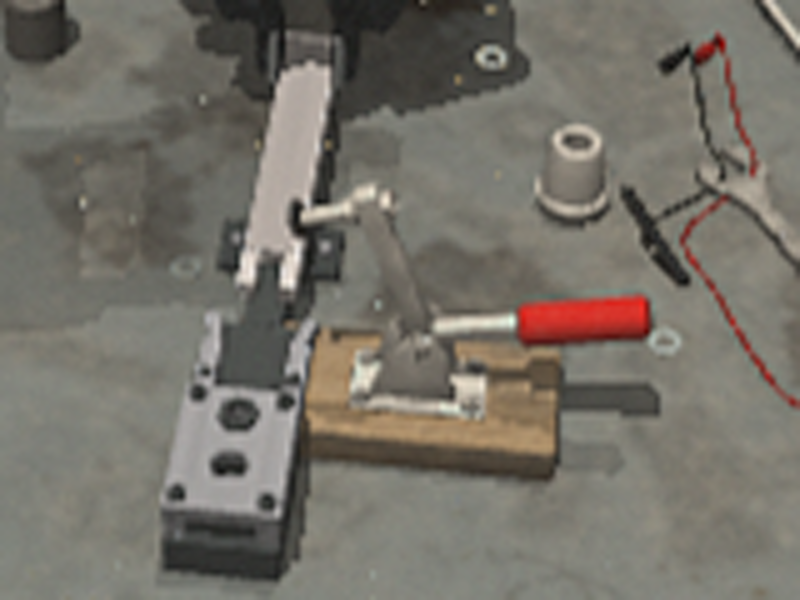

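The side view shows the strap level over the jig tail, slot centre near (266,283), lined up with the tail at (270,300) and the guides. I start the feed.

Emit:
step_arm(delta_pos=[[-0.22, 0, 0.04], [-0.22, 0, 0.04], [-0.22, 0, 0], [-0.22, 0, 0], [-0.22, 0, 0], [-0.22, 0, 0], [-0.22, 0, 0], [-0.22, 0, 0]], angular=[[0, 0, 0], [0, 0, 0], [0, 0, 0], [0, 0, 0], [0, 0, 0], [0, 0, 0], [0, 0, 0], [0, 0, 0]], grip=[-1, -1, -1, -1, -1, -1, -1, -1])

```text
clock: 17.82
tcp_pos: [0.5097, 0.028, 0.0273]
orientation: [-0.0, 0.752, 0.659, 0.001]
contact_force: [0.9, 0.2, -0.4]
gripper_width: 0.0281
grip_force: 59.3
```

Emit:
step_arm(delta_pos=[[-0.2, 0, 0], [-0.2, 0, 0], [-0.2, 0, 0], [-0.2, 0, 0], [-0.2, 0, 0], [-0.2, 0, 0], [-0.2, 0, 0], [-0.2, 0, 0]], angular=[[0, 0, 0], [0, 0, 0], [0, 0, 0], [0, 0, 0], [0, 0, 0], [0, 0, 0], [0, 0, 0], [0, 0, 0]], grip=[-1, -1, -1, -1, -1, -1, -1, -1])

```text
clock: 18.48
tcp_pos: [0.5044, -0.0115, 0.0272]
orientation: [-0.0, 0.752, 0.659, 0.001]
contact_force: [-0.3, 0.7, -2.0]
gripper_width: 0.0278
grip_force: 59.3
```

```bash
python3 - <<'E'
from h import *
p,R,s=tool(); print(p,s['contact_force'],s['torque'],s['gripper_width'])
plan([.4967,-.0734,p[2]],1.441,0,8)
E
```

```text
[ 0.50444651 -0.01148381  0.02722122] [-0.30254441  0.68662726 -1.97694029] [0.16212934 0.01610044 0.00687498] 0.02776291949269523
"delta_pos": [[-0.31, 0.0, -0.0], [-0.31, 0.0, -0.0], [-0.31, 0.0, -0.0], [-0.31, 0.0, -0.0], [-0.31, 0.0, -0.0], [-0.31, 0.0, -0.0], [-0.31, 0.0, -0.0], [-0.31, 0.0, -0.0]] "angular": [[0.0, -0.0, -0.0], [0.0, -0.0, -0.0], [0.0, -0.0, -0.0], [0.0, -0.0, -0.0], [0.0, -0.0, -0.0], [0.0, -0.0, -0.0], [0.0, -0.0, -0.0], [0.0, -0.0, -0.0]]
```

Emit:
step_arm(delta_pos=[[-0.2, 0, 0], [-0.2, 0, 0], [-0.2, 0, 0], [-0.2, 0, 0], [-0.2, 0, 0], [-0.2, 0, 0], [-0.2, 0, 0], [-0.2, 0, 0]], angular=[[0, 0, 0], [0, 0, 0], [0, 0, 0], [0, 0, 0], [0, 0, 0], [0, 0, 0], [0, 0, 0], [0, 0, 0]], grip=[-1, -1, -1, -1, -1, -1, -1, -1])

```text
clock: 19.15
tcp_pos: [0.4992, -0.0512, 0.0272]
orientation: [-0.0, 0.752, 0.659, 0.001]
contact_force: [0.2, 0.0, -2.4]
gripper_width: 0.0281
grip_force: 59.3
```

Emit:
step_arm(delta_pos=[[-0.1, 0, 0], [-0.1, 0, 0], [-0.1, 0, 0], [-0.1, 0, 0], [-0.1, 0, 0], [-0.1, 0, 0], [-0.1, 0, 0], [-0.1, 0, 0]], angular=[[0, 0, 0], [0, 0, 0], [0, 0, 0], [0, 0, 0], [0, 0, 0], [0, 0, 0], [0, 0, 0], [0, 0, 0]], grip=[-1, -1, -1, -1, -1, -1, -1, -1])

```text
clock: 19.82
tcp_pos: [0.4967, -0.0707, 0.0272]
orientation: [-0.0, 0.752, 0.659, 0.001]
contact_force: [0.1, -0.3, -0.4]
gripper_width: 0.0276
grip_force: 59.3
```

Emit:
step_arm(delta_pos=[[-0.04, 0, 0], [-0.04, 0, 0], [-0.04, 0, 0], [-0.04, 0, 0], [0, 0, 0], [0, 0, 0], [0, 0, 0], [0, 0, 0]], angular=[[0, 0, 0], [0, 0, 0], [0, 0, 0], [0, 0, 0], [0, 0, 0], [0, 0, 0], [0, 0, 0], [0, 0, 0]], grip=[-1, -1, -1, -1, -1, -1, -1, -1])

```text
clock: 20.48
tcp_pos: [0.496, -0.0738, 0.0271]
orientation: [-0.001, 0.752, 0.659, 0.001]
contact_force: [0.4, 9.2, -1.3]
gripper_width: 0.0276
grip_force: 59.3
```

Emit:
step_arm(delta_pos=[[0, 0, 0.04], [0, 0, 0.04], [0, 0, 0], [0, 0, 0], [0, 0, 0], [0, 0, 0], [0, 0, 0], [0, 0, 0]], angular=[[0, 0, 0], [0, 0, 0], [0, 0, 0], [0, 0, 0], [0, 0, 0], [0, 0, 0], [0, 0, 0], [0, 0, 0]], grip=[-1, -1, -1, -1, 0.2, 0.2, 0.2, 0.2])

```text
clock: 21.15
tcp_pos: [0.4962, -0.0745, 0.0251]
orientation: [-0.0, 0.752, 0.659, 0.001]
contact_force: [-0.1, 0.8, -0.6]
gripper_width: 0.0515
grip_force: 0.0
```

Emit:
step_arm(delta_pos=[[0, 0, -0.2], [0, 0, -0.6], [0, 0, -0.7], [0, 0, -0.7], [0, 0, -0.7], [0, 0, -0.7], [0, 0, -0.7], [0, 0, -0.7]], angular=[[0, 0, 0], [0, 0, 0], [0, 0, 0], [0, 0, 0], [0, 0, 0], [0, 0, 0], [0, 0, 0], [0, 0, 0]], grip=[0.2, 0.2, 0.2, 0.2, 0.2, 0.2, 0.2, 0.2])

```text
clock: 21.82
tcp_pos: [0.4959, -0.0746, 0.1513]
orientation: [-0.0, 0.752, 0.659, 0.001]
contact_force: [0.6, -0.1, -0.0]
gripper_width: 0.0511
grip_force: 0.0
```

```bash
python3 - <<'E'
from h import *
p,R,s=tool(); print(p,s['contact_force'],s['joints'].round(2),s['clock'])
a=cv2.resize(manip.camera('side')[190:310,260:420,::-1],(800,600),interpolation=cv2.INTER_CUBIC)
cv2.imwrite('pics/home.png',a)
yaw=1.441;u=-np.array([np.cos(yaw),np.sin(yaw)]);v=np.array([-u[1],u[0]]);pin=np.array([.4775,-.2205])
h=pin+u*-.08+v*.068; print('clamp xy',h,'back dir',v)
# grip angle estimates from pixels: ends of red grip in side zoom
hz=.060
for th in (1.1,1.2,1.3,1.36):
    a=th+.12
    g=[np.array([*(h+v*r*np.sin(a)),hz+r*np.cos(a)]) for r in (.046,.077,.108)]
    print(th,[[(float(((c-260)*5)),float((r-190)*5)) for r,c in [proj('side',x)]][0] for x in g], g[1].round(3))
E
```

```text
[ 0.49590829 -0.07462304  0.15134639] [ 0.58735822 -0.13876159 -0.02005618] [-0.27  0.43  1.74  0.    0.97 -0.14] 21.8167
clamp xy [ 0.55528258 -0.14997433] back dir [ 0.99158828 -0.12943219]
1.1 [(488.10092788748136, 310.91966854057944), (552.1035371058813, 300.5112037038691), (617.1857979203562, 289.92715984294546)] [ 0.627 -0.159  0.086]
1.2 [(490.4529138974348, 317.80154482123606), (555.8061771591961, 312.15033003397934), (622.0397322064819, 306.422994825076)] [ 0.629 -0.16   0.079]
1.3 [(491.83323030809277, 324.7325772650628), (557.8522708251637, 323.83370140007673), (624.5297430778271, 322.9258607214365)] [ 0.631 -0.16   0.072]
1.36 [(492.19175080218577, 328.8851548347385), (558.2838799809817, 330.81424011422314), (624.8944932023358, 332.75845881347436)] [ 0.631 -0.16   0.067]
```

View pics/home.png

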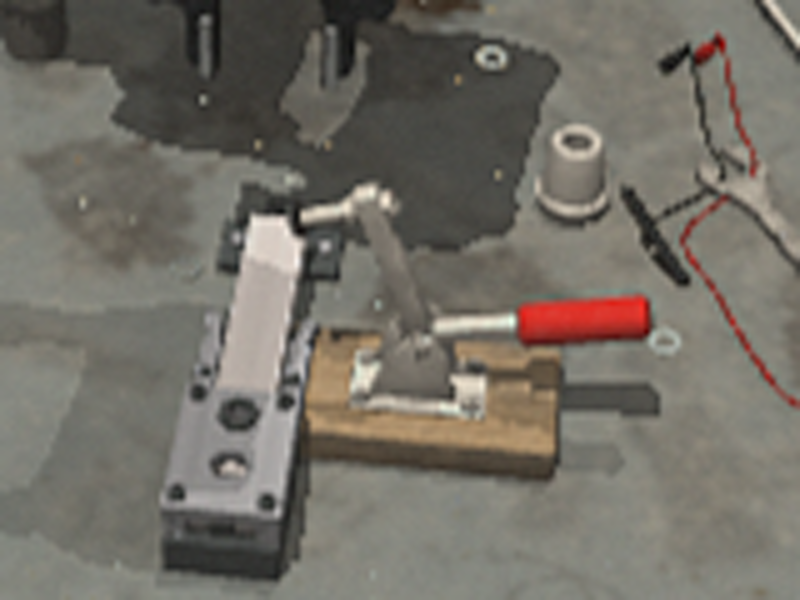

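The strap sits in the jig with its end under the bush plate, and the pin shows through the sight hole at (232,466). The red grip runs from (518,325) to (650,315). I triangulate it from three views.

```bash
python3 - <<'E'
from h import *
import json
from scipy.optimize import least_squares
k={a:np.array(b) for a,b in json.load(open('w1.json')).items()}
cals={'side':manip.get_calibration('side'),'top':manip.get_calibration('top'),'w':k}
obs={'near':{'side':(255,363.6),'top':(175.2,370),'w':(182.7,464.5)},'far':{'side':(253,390),'top':(152.5,372),'w':(185,524.5)}}
E={}
for n,o in obs.items():
    f=lambda X:np.concatenate([np.array(proj('',X,cals[c]))-o[c] for c in o])
    r=least_squares(f,[.6,-.15,.07]); E[n]=r.x; print(n,r.x.round(4),r.fun.round(1))
d=E['far']-E['near']; print(np.linalg.norm(d),'elev',np.arctan2(d[2],np.hypot(*d[:2])),'mid',(E['far']+E['near'])/2,'hinge',(E['far']+E['near'])/2-.077*d/np.linalg.norm(d), 'dir',d/np.linalg.norm(d))
manip.camera('side')
for d in manip.spot_in('clamp_hinge','side')[:2]: print(d)
for d in manip.spot_in('clamp_grip','side')[:2]: print(d)
E
```

```text
near [ 0.6137 -0.1588  0.0715] [-0.5  0.6 -0.9  0.1  0.1 -0.7]
far [ 0.6732 -0.1646  0.0848] [-0.8  0.5 -1.1  0.1  0.1 -0.6]
0.06127699719238494 elev 0.21956033891683144 mid [ 0.6434535  -0.16170551  0.07813913] hinge [ 0.56866388 -0.1543395   0.06136848] dir [ 0.97129379 -0.09566247  0.21780054]
{'location': [264.3, 345.9], 'score': 0.66}
{'location': [252.8, 353.4], 'score': 0.73}
{'location': [147.9, 336.5], 'score': 0.18}
```

```bash
cat >> h.py <<'E'
HG=np.array([.5687,-.1545,.061]); YW=-.12; V=np.array([np.cos(YW),np.sin(YW),0])
def hp(th,back=0):
    """tool pose (grasp at grip centre) for handle angle th; tilt keeps 0.75 rad to handle"""
    a=th+.12; g=HG+.077*(V*np.sin(a)+np.array([0,0,np.cos(a)]))
    phi=-(th-1.23+TILT0)     # about tool y, x=+V: z=-up*cos + V*sin(phi)
    R=rot(YW)*Ro.from_rotvec([0,phi,0]); z=R.apply([0,0,1]); return g+(.019-back)*z,R
TILT0=.7
def rows(P,n,start=None):
    p,R=start or tool()[:2]; w=(R.inv()*P[1]).as_rotvec()/n; st=(P[0]-p)/n; D=[];A=[]
    for i in range(n):
        D.append((R.inv().apply(st)/.025).round(2).tolist()); A.append((w/.08).round(2).tolist()); R=R*Ro.from_rotvec(w)
    for i in range(0,n,8): print('"delta_pos":',D[i:i+8],'"angular":',A[i:i+8])
    return P
E
python3 - <<'E'
from h import *
from scipy.optimize import least_squares
S=np.array([[.494,1.345,1.302,.6247,.2307],[.27,1.66,1.21,.480,.2495],[.45,1.37,1.32,.6067,.2493],[.81,1.38,1.42,.5337,.049],[.89,1.23,1.61,.5512,.0514],[.43,1.74,.97,.5015,.1513],[.48,1.51,1.19,.5706,.189]])
def fk(q,P):
    a,L1,L2,b,h,d=P; s=q[0]+q[1]
    return np.array([a+L1*np.sin(q[0])+L2*np.sin(s+b)+d*np.sin(s+q[2]),h+L1*np.cos(q[0])+L2*np.cos(s+b)+d*np.cos(s+q[2])])
r=least_squares(lambda P:np.concatenate([fk(q[:3],P)-q[3:] for q in S]),[.1,.45,.45,0,.4,.25]); P=r.x; print(P.round(3),abs(r.fun).max())
for T in (.6,.75,.9):
    import h; h.TILT0=T
    for th in (1.23,.7,.1):
        p,R=h.hp(th); z=R.apply([0,0,1]); rr=np.hypot(*p[:2]); sm=np.pi-np.arctan2(z[0],-z[2])
        o=least_squares(lambda q:np.append(fk(q,P)-[rr,p[2]],q.sum()-sm),[.5,1.5,1.]); print(T,th,p.round(3),o.x.round(2),o.cost<1e-6)
E
```

```text
[0.007 0.599 0.399 0.31  0.247 0.326] 0.0018715961378014123
0.6 1.23 [ 0.633 -0.162  0.062] [1.01 0.88 1.85] True
0.6 0.7 [ 0.623 -0.161  0.095] [0.69 1.37 1.14] True
0.6 0.1 [ 0.595 -0.158  0.12 ] [0.51 1.93 0.17] True
0.75 1.23 [ 0.63  -0.162  0.064] [1.09 0.75 2.04] True
0.75 0.7 [ 0.62  -0.161  0.095] [0.76 1.25 1.36] True
0.75 0.1 [ 0.592 -0.157  0.118] [0.51 1.82 0.44] True
0.9 1.23 [ 0.629 -0.162  0.066] [1.18 0.62 2.24] True
0.9 0.7 [ 0.618 -0.16   0.096] [0.83 1.12 1.56] True
0.9 0.1 [ 0.59  -0.157  0.118] [0.53 1.7  0.68] True
```

```bash
sed -i 's/^TILT0=.*/TILT0=.8/' h.py; python3 - <<'E'
from h import *
a=rows((np.array([.56,-.09,.26]),rot(1.441-.56)),8)
p,R=hp(1.23,.11); print(p)
b=rows((p+[0,0,.03],R),16,a); c=rows((p,R),8,b)
E
```

```text
"delta_pos": [[-0.03, 0.33, -0.55], [-0.01, 0.33, -0.55], [0.01, 0.33, -0.55], [0.03, 0.33, -0.55], [0.06, 0.32, -0.55], [0.08, 0.32, -0.55], [0.1, 0.31, -0.55], [0.12, 0.3, -0.55]] "angular": [[0.0, -0.0, 0.87], [0.0, -0.0, 0.87], [0.0, -0.0, 0.87], [0.0, -0.0, 0.87], [0.0, -0.0, 0.87], [0.0, -0.0, 0.87], [0.0, -0.0, 0.87], [0.0, -0.0, 0.87]]
[ 0.70810036 -0.1713088   0.14126383]
"delta_pos": [[0.08, 0.41, 0.22], [0.11, 0.41, 0.21], [0.15, 0.41, 0.19], [0.18, 0.41, 0.17], [0.21, 0.4, 0.15], [0.24, 0.39, 0.13], [0.27, 0.38, 0.11], [0.3, 0.36, 0.09]] "angular": [[0.31, -0.57, 0.74], [0.31, -0.57, 0.74], [0.31, -0.57, 0.74], [0.31, -0.57, 0.74], [0.31, -0.57, 0.74], [0.31, -0.57, 0.74], [0.31, -0.57, 0.74], [0.31, -0.57, 0.74]]
"delta_pos": [[0.32, 0.35, 0.07], [0.34, 0.33, 0.04], [0.36, 0.31, 0.02], [0.38, 0.29, -0.0], [0.4, 0.26, -0.03], [0.41, 0.24, -0.05], [0.42, 0.21, -0.08], [0.43, 0.19, -0.1]] "angular": [[0.31, -0.57, 0.74], [0.31, -0.57, 0.74], [0.31, -0.57, 0.74], [0.31, -0.57, 0.74], [0.31, -0.57, 0.74], [0.31, -0.57, 0.74], [0.31, -0.57, 0.74], [0.31, -0.57, 0.74]]
"delta_pos": [[0.11, 0.0, 0.1], [0.11, 0.0, 0.1], [0.11, 0.0, 0.1], [0.11, 0.0, 0.1], [0.11, 0.0, 0.1], [0.11, 0.0, 0.1], [0.11, 0.0, 0.1], [0.11, 0.0, 0.1]] "angular": [[0.0, 0.0, 0.0], [0.0, 0.0, 0.0], [0.0, 0.0, 0.0], [0.0, 0.0, 0.0], [0.0, 0.0, 0.0], [0.0, 0.0, 0.0], [0.0, 0.0, 0.0], [0.0, 0.0, 0.0]]
```

Emit:
step_arm(delta_pos=[[-0.03, 0.33, -0.55], [-0.01, 0.33, -0.55], [0.01, 0.33, -0.55], [0.03, 0.33, -0.55], [0.06, 0.32, -0.55], [0.08, 0.32, -0.55], [0.1, 0.31, -0.55], [0.12, 0.3, -0.55]], angular=[[0, 0, 0.87], [0, 0, 0.87], [0, 0, 0.87], [0, 0, 0.87], [0, 0, 0.87], [0, 0, 0.87], [0, 0, 0.87], [0, 0, 0.87]], grip=[0, 0, 0, 0, 0, 0, 0, 0])

```text
clock: 22.68
tcp_pos: [0.5598, -0.09, 0.2597]
orientation: [-0.001, 0.905, 0.426, -0.0]
contact_force: [0.1, -1.1, -0.1]
gripper_width: 0.0431
grip_force: 0.0
```

Emit:
step_arm(delta_pos=[[0.08, 0.41, 0.22], [0.11, 0.41, 0.21], [0.15, 0.41, 0.19], [0.18, 0.41, 0.17], [0.21, 0.4, 0.15], [0.24, 0.39, 0.13], [0.27, 0.38, 0.11], [0.3, 0.36, 0.09]], angular=[[0.31, -0.57, 0.74], [0.31, -0.57, 0.74], [0.31, -0.57, 0.74], [0.31, -0.57, 0.74], [0.31, -0.57, 0.74], [0.31, -0.57, 0.74], [0.31, -0.57, 0.74], [0.31, -0.57, 0.74]], grip=[0, 0, 0, 0, 0, 0, 0, 0])

```text
clock: 23.35
tcp_pos: [0.6343, -0.1302, 0.2146]
orientation: [-0.012, 0.959, 0.195, -0.206]
contact_force: [0.1, -0.0, -0.8]
gripper_width: 0.0425
grip_force: 0.0
```

Emit:
step_arm(delta_pos=[[0.32, 0.35, 0.07], [0.34, 0.33, 0.04], [0.36, 0.31, 0.02], [0.38, 0.29, 0], [0.4, 0.26, -0.03], [0.41, 0.24, -0.05], [0.42, 0.21, -0.08], [0.43, 0.19, -0.1]], angular=[[0.31, -0.57, 0.74], [0.31, -0.57, 0.74], [0.31, -0.57, 0.74], [0.31, -0.57, 0.74], [0.31, -0.57, 0.74], [0.31, -0.57, 0.74], [0.31, -0.57, 0.74], [0.31, -0.57, 0.74]], grip=[0, 0, 0, 0, 0, 0, 0, 0])

```text
clock: 24.02
tcp_pos: [0.6983, -0.1688, 0.168]
orientation: [-0.023, 0.919, -0.056, -0.389]
contact_force: [3.5, -2.0, 20.7]
gripper_width: 0.0428
grip_force: 0.0
```

```bash
python3 - <<'E'
from h import *
p,R,s=tool(); print(p,s['gripper_width'],s['joints'].round(2),R.as_matrix().round(2).tolist())
a=rows(hp(1.23,.10),8); print(a[0],a[1].as_matrix().round(2).tolist()); rows(hp(1.23),8,a)
E
```

```text
[ 0.69831642 -0.16875163  0.16800395] 0.04275449770641963 [-0.27  1.21  0.22 -0.18  2.5   1.32] [[0.69, -0.12, -0.71], [-0.09, -0.99, 0.09], [-0.72, 0.0, -0.7]]
"delta_pos": [[0.13, 0.01, 0.11], [0.13, 0.01, 0.11], [0.13, 0.01, 0.11], [0.13, 0.01, 0.11], [0.13, 0.01, 0.11], [0.13, 0.01, 0.11], [0.13, 0.01, 0.11], [0.13, 0.01, 0.11]] "angular": [[0.0, 0.0, -0.0], [0.0, 0.0, -0.0], [0.0, 0.0, -0.0], [0.0, 0.0, -0.0], [0.0, 0.0, -0.0], [0.0, 0.0, -0.0], [0.0, 0.0, -0.0], [0.0, 0.0, -0.0]]
[ 0.70097839 -0.17045004  0.13429676] [[0.69, -0.12, -0.71], [-0.08, -0.99, 0.09], [-0.72, 0.0, -0.7]]
"delta_pos": [[-0.0, 0.0, 0.5], [-0.0, 0.0, 0.5], [-0.0, 0.0, 0.5], [-0.0, 0.0, 0.5], [-0.0, 0.0, 0.5], [-0.0, 0.0, 0.5], [-0.0, 0.0, 0.5], [-0.0, 0.0, 0.5]] "angular": [[0.0, 0.0, 0.0], [0.0, 0.0, 0.0], [0.0, 0.0, 0.0], [0.0, 0.0, 0.0], [0.0, 0.0, 0.0], [0.0, 0.0, 0.0], [0.0, 0.0, 0.0], [0.0, 0.0, 0.0]]
```

```bash
python3 - <<'E'
from h import *
a=rows(hp(1.23,.05),8); rows(hp(1.23),8,a)
E
```

```text
"delta_pos": [[0.13, 0.01, 0.36], [0.13, 0.01, 0.36], [0.13, 0.01, 0.36], [0.13, 0.01, 0.36], [0.13, 0.01, 0.36], [0.13, 0.01, 0.36], [0.13, 0.01, 0.36], [0.13, 0.01, 0.36]] "angular": [[0.0, 0.0, -0.0], [0.0, 0.0, -0.0], [0.0, 0.0, -0.0], [0.0, 0.0, -0.0], [0.0, 0.0, -0.0], [0.0, 0.0, -0.0], [0.0, 0.0, -0.0], [0.0, 0.0, -0.0]]
"delta_pos": [[0.0, 0.0, 0.25], [0.0, 0.0, 0.25], [0.0, 0.0, 0.25], [0.0, 0.0, 0.25], [0.0, 0.0, 0.25], [0.0, 0.0, 0.25], [0.0, 0.0, 0.25], [0.0, 0.0, 0.25]] "angular": [[0.0, 0.0, 0.0], [0.0, 0.0, 0.0], [0.0, 0.0, 0.0], [0.0, 0.0, 0.0], [0.0, 0.0, 0.0], [0.0, 0.0, 0.0], [0.0, 0.0, 0.0], [0.0, 0.0, 0.0]]
```

Emit:
step_arm(delta_pos=[[0.13, 0.01, 0.36], [0.13, 0.01, 0.36], [0.13, 0.01, 0.36], [0.13, 0.01, 0.36], [0.13, 0.01, 0.36], [0.13, 0.01, 0.36], [0.13, 0.01, 0.36], [0.13, 0.01, 0.36]], angular=[[0, 0, 0], [0, 0, 0], [0, 0, 0], [0, 0, 0], [0, 0, 0], [0, 0, 0], [0, 0, 0], [0, 0, 0]], grip=[0, 0, 0, 0, 0, 0, 0, 0])

```text
clock: 24.68
tcp_pos: [0.6656, -0.1672, 0.0992]
orientation: [-0.022, 0.92, -0.055, -0.386]
contact_force: [-0.8, -0.7, 0.3]
gripper_width: 0.0427
grip_force: 0.0
```

```bash
python3 - <<'E'
from h import *
p,R,s=tool(); print(p,s['contact_force'],s['joints'].round(2),R.as_matrix().round(2).tolist())
a=hp(1.23); print(a[0]); rows(a,8)
E
```

```text
[ 0.66562292 -0.16719875  0.09924193] [-0.80910432 -0.74458449  0.25035513] [-0.28  1.17  0.49 -0.15  2.26  1.36] [[0.7, -0.12, -0.71], [-0.08, -0.99, 0.08], [-0.71, 0.0, -0.7]]
[ 0.62975866 -0.16186241  0.06462609]
"delta_pos": [[-0.0, -0.01, 0.25], [-0.0, -0.01, 0.25], [-0.0, -0.01, 0.25], [-0.0, -0.01, 0.25], [-0.0, -0.01, 0.25], [-0.0, -0.01, 0.25], [-0.0, -0.01, 0.25], [-0.0, -0.01, 0.25]] "angular": [[0.0, -0.01, 0.0], [0.0, -0.01, 0.0], [0.0, -0.01, 0.0], [0.0, -0.01, 0.0], [0.0, -0.01, 0.0], [0.0, -0.01, 0.0], [0.0, -0.01, 0.0], [0.0, -0.01, 0.0]]
```

Forces are clear now (that was the joint stop). I advance onto the grip and close.

Emit:
step_arm(delta_pos=[[0, -0.01, 0.25], [0, -0.01, 0.25], [0, -0.01, 0.25], [0, -0.01, 0.25], [0, -0.01, 0.25], [0, -0.01, 0.25], [0, -0.01, 0.25], [0, -0.01, 0.25]], angular=[[0, 0, 0], [0, 0, 0], [0, 0, 0], [0, 0, 0], [0, 0, 0], [0, 0, 0], [0, 0, 0], [0, 0, 0]], grip=[0, 0, 0, 0, 0, 0, 0, 0])

```text
clock: 25.35
tcp_pos: [0.6309, -0.1611, 0.0657]
orientation: [-0.022, 0.921, -0.055, -0.385]
contact_force: [0.4, 0.5, 0.1]
gripper_width: 0.0426
grip_force: 0.0
```

Emit:
step_arm(delta_pos=[[0, 0, 0], [0, 0, 0], [0, 0, 0], [0, 0, 0], [0, 0, 0], [0, 0, 0], [0, 0, 0], [0, 0, 0]], angular=[[0, 0, 0], [0, 0, 0], [0, 0, 0], [0, 0, 0], [0, 0, 0], [0, 0, 0], [0, 0, 0], [0, 0, 0]], grip=[-1, -1, -1, -1, -1, -1, -1, -1])

```text
clock: 26.02
tcp_pos: [0.6312, -0.1605, 0.0662]
orientation: [-0.023, 0.921, -0.055, -0.386]
contact_force: [-3.2, 6.0, -0.6]
gripper_width: 0.0197
grip_force: 59.0
```

```bash
python3 - <<'E'
from h import *
p,R,s=tool(); print(p,s['contact_force'],s['torque'],s['gripper_width'])
# chords along the arc, 4 rows each
def arc(ths,start,n):
    D=[];A=[];st=start
    for th in ths:
        P=hp(th); p,R=st; w=(R.inv()*P[1]).as_rotvec(); D.append((R.inv().apply(P[0]-p)/.025).round(2).tolist()); A.append((w/.08).round(2).tolist()); st=P
    for i in range(0,len(D),8): print('"delta_pos":',D[i:i+8],'"angular":',A[i:i+8])
arc(np.linspace(1.23,.27,25)[1:],hp(1.23),1)
E
```

```text
[ 0.63122076 -0.16047678  0.06619887] [-3.23022934  5.96849056 -0.55775297] [ 0.67981618 -0.15939237 -1.12867026] 0.019692199500882492
"delta_pos": [[-0.08, -0.0, -0.06], [-0.08, 0.0, -0.06], [-0.08, -0.0, -0.06], [-0.08, 0.0, -0.06], [-0.08, 0.0, -0.06], [-0.08, 0.0, -0.06], [-0.08, 0.0, -0.06], [-0.08, -0.0, -0.06]] "angular": [[-0.0, 0.5, -0.0], [0.0, 0.5, 0.0], [-0.0, 0.5, -0.0], [0.0, 0.5, 0.0], [-0.0, 0.5, -0.0], [0.0, 0.5, -0.0], [-0.0, 0.5, 0.0], [0.0, 0.5, 0.0]]
"delta_pos": [[-0.08, 0.0, -0.06], [-0.08, -0.0, -0.06], [-0.08, -0.0, -0.06], [-0.08, -0.0, -0.06], [-0.08, 0.0, -0.06], [-0.08, 0.0, -0.06], [-0.08, 0.0, -0.06], [-0.08, -0.0, -0.06]] "angular": [[0.0, 0.5, -0.0], [0.0, 0.5, 0.0], [0.0, 0.5, 0.0], [0.0, 0.5, -0.0], [0.0, 0.5, 0.0], [-0.0, 0.5, 0.0], [0.0, 0.5, 0.0], [0.0, 0.5, -0.0]]
"delta_pos": [[-0.08, 0.0, -0.06], [-0.08, 0.0, -0.06], [-0.08, -0.0, -0.06], [-0.08, 0.0, -0.06], [-0.08, -0.0, -0.06], [-0.08, -0.0, -0.06], [-0.08, 0.0, -0.06], [-0.08, 0.0, -0.06]] "angular": [[0.0, 0.5, 0.0], [0.0, 0.5, -0.0], [-0.0, 0.5, -0.0], [-0.0, 0.5, 0.0], [0.0, 0.5, 0.0], [0.0, 0.5, 0.0], [0.0, 0.5, 0.0], [0.0, 0.5, -0.0]]
```

Emit:
step_arm(delta_pos=[[-0.08, 0, -0.06], [-0.08, 0, -0.06], [-0.08, 0, -0.06], [-0.08, 0, -0.06], [-0.08, 0, -0.06], [-0.08, 0, -0.06], [-0.08, 0, -0.06], [-0.08, 0, -0.06]], angular=[[0, 0.5, 0], [0, 0.5, 0], [0, 0.5, 0], [0, 0.5, 0], [0, 0.5, 0], [0, 0.5, 0], [0, 0.5, 0], [0, 0.5, 0]], grip=[-1, -1, -1, -1, -1, -1, -1, -1])

```text
clock: 26.68
tcp_pos: [0.6262, -0.1598, 0.0857]
orientation: [-0.014, 0.971, -0.058, -0.233]
contact_force: [0.1, 4.8, -1.4]
gripper_width: 0.0196
grip_force: 58.8
```

```bash
cat >> h.py <<'E'
def arc(ths,st):
    for th in ths:
        P=hp(th); p,R=st; w=(R.inv()*P[1]).as_rotvec(); print((R.inv().apply(P[0]-p)/.025).round(2).tolist(),(w/.08).round(2).tolist()); st=P
E
python3 - <<'E'
from h import *
p,R,s=tool(); P=hp(.91); print(p,P[0],s['contact_force'],s['torque'],s['joints'].round(2),s['gripper_width'])
arc(np.linspace(.91,.59,9)[1:],(p,R))
E
```

```text
[ 0.6262306  -0.15979029  0.08570747] [ 0.6255266  -0.16135211  0.08378815] [ 0.1291424   4.79343492 -1.40899873] [ 0.79863034 -0.16851837 -0.70696448] [-0.3   0.91  1.   -0.08  1.7   1.4 ] 0.019645072257231444
[-0.06, 0.07, 0.01] [0.02, 0.38, 0.02]
[-0.08, -0.0, -0.06] [0.0, 0.5, 0.0]
[-0.08, -0.0, -0.06] [0.0, 0.5, 0.0]
[-0.08, -0.0, -0.06] [0.0, 0.5, -0.0]
[-0.08, 0.0, -0.06] [0.0, 0.5, 0.0]
[-0.08, 0.0, -0.06] [-0.0, 0.5, 0.0]
[-0.08, 0.0, -0.06] [0.0, 0.5, 0.0]
[-0.08, -0.0, -0.06] [0.0, 0.5, -0.0]
```

Following the arc well with small forces; continuing.

Emit:
step_arm(delta_pos=[[-0.08, 0, -0.04], [-0.08, 0, -0.06], [-0.08, 0, -0.06], [-0.08, 0, -0.06], [-0.08, 0, -0.06], [-0.08, 0, -0.06], [-0.08, 0, -0.06], [-0.08, 0, -0.06]], angular=[[0, 0.5, 0], [0, 0.5, 0], [0, 0.5, 0], [0, 0.5, 0], [0, 0.5, 0], [0, 0.5, 0], [0, 0.5, 0], [0, 0.5, 0]], grip=[-1, -1, -1, -1, -1, -1, -1, -1])

```text
clock: 27.35
tcp_pos: [0.6156, -0.1584, 0.1026]
orientation: [-0.004, 0.995, -0.059, -0.074]
contact_force: [2.9, 7.3, 6.0]
gripper_width: 0.0194
grip_force: 59.1
```

Emit:
step_arm(delta_pos=[[-0.08, 0, -0.06], [-0.08, 0, -0.06], [-0.08, 0, -0.06], [-0.08, 0, -0.06], [-0.08, 0, -0.06], [-0.08, 0, -0.06], [-0.08, 0, -0.06], [-0.08, 0, -0.06]], angular=[[0, 0.5, 0], [0, 0.5, 0], [0, 0.5, 0], [0, 0.5, 0], [0, 0.5, 0], [0, 0.5, 0], [0, 0.5, 0], [0, 0.5, 0]], grip=[-1, -1, -1, -1, -1, -1, -1, -1])

```text
clock: 28.02
tcp_pos: [0.6003, -0.1564, 0.1152]
orientation: [0.005, 0.995, -0.059, 0.086]
contact_force: [2.5, 15.5, 12.6]
gripper_width: 0.0198
grip_force: 59.7
```

```bash
python3 - <<'E'
from h import *
p,R,s=tool(); P=hp(.27); print(p,P[0],s['contact_force'],s['torque'],s['joints'].round(2),s['gripper_width'])
z=R.apply([0,0,1]); g=p-.019*z-HG; print('lean->th',np.arctan2(g@V,g[2])-.12,np.linalg.norm(g))
arc(np.linspace(.27,.11,9)[1:],(p,R))
E
```

```text
[ 0.60032806 -0.15640578  0.1152256 ] [ 0.60076926 -0.15836689  0.11346068] [ 2.48711095 15.5485744  12.57259995] [ 2.52309232 -0.2501363   0.3448045 ] [-0.37  0.56  1.63  0.06  0.79  1.28] 0.019789910732589535
lean->th 0.2509214678647693 0.07828968350460448
[-0.02, 0.08, 0.04] [0.0, 0.1, 0.02]
[-0.04, 0.0, -0.03] [0.0, 0.25, 0.0]
[-0.04, -0.0, -0.03] [0.0, 0.25, -0.0]
[-0.04, 0.0, -0.03] [0.0, 0.25, 0.0]
[-0.04, 0.0, -0.03] [0.0, 0.25, -0.0]
[-0.04, -0.0, -0.03] [-0.0, 0.25, -0.0]
[-0.04, -0.0, -0.03] [0.0, 0.25, -0.0]
[-0.04, 0.0, -0.03] [-0.0, 0.25, 0.0]
```

Emit:
step_arm(delta_pos=[[-0.04, -0.04, -0.07], [-0.04, -0.02, -0.05], [-0.04, 0, -0.03], [-0.04, 0, -0.03], [0, 0, 0], [0, 0, 0], [0, 0, 0], [0, 0, 0]], angular=[[0, 0.25, 0], [0, 0.25, 0], [0, 0.25, 0], [0, 0.25, 0], [0, 0, 0], [0, 0, 0], [0, 0, 0], [0, 0, 0]], grip=[-1, -1, -1, -1, -1, -1, -1, -1])

```text
clock: 28.68
tcp_pos: [0.5953, -0.1555, 0.1179]
orientation: [0.008, 0.991, -0.058, 0.124]
contact_force: [-0.1, 0.1, 7.3]
gripper_width: 0.0194
grip_force: 59.9
```

```bash
python3 - <<'E'
from h import *
p,R,s=tool(); print(p,s['contact_force'],s['torque'])
z=R.apply([0,0,1]); g=p-.019*z-HG; print('th',np.arctan2(g@V,g[2])-.12,np.linalg.norm(g))
E
```

```text
[ 0.5952729  -0.15546826  0.11785198] [-0.07412025  0.07448633  7.26322565] [ 0.15940375 -0.11289738 -0.12363019]
th 0.16227010953130644 0.0784031271082152
```

Emit:
step_arm(delta_pos=[[-0.04, 0, -0.06], [-0.04, 0, -0.04], [-0.04, 0, -0.03], [0, 0, 0], [0, 0, 0], [0, 0, 0], [0, 0, 0], [0, 0, 0]], angular=[[0, 0.25, 0], [0, 0.25, 0], [0, 0.25, 0], [0, 0, 0], [0, 0, 0], [0, 0, 0], [0, 0, 0], [0, 0, 0]], grip=[-1, -1, -1, -1, -1, -1, -1, -1])

```text
clock: 29.35
tcp_pos: [0.5921, -0.155, 0.1195]
orientation: [0.01, 0.986, -0.058, 0.153]
contact_force: [10.5, -0.1, -8.7]
gripper_width: 0.0194
grip_force: 60.1
```

```bash
python3 - <<'E'
from h import *
p,R,s=tool(); print(p,s['contact_force'],s['torque'])
z=R.apply([0,0,1]); g=p-.019*z-HG; print('th',np.arctan2(g@V,g[2])-.12,np.linalg.norm(g))
E
```

```text
[ 0.59205591 -0.15503754  0.11952836] [10.50294779 -0.08791145 -8.74539689] [ 0.16034762 -0.74046478 -0.05381893]
th 0.10436526262644291 0.07863616914205601
```

The foot is bearing on the strap (10 N reaction). I add a slight extra push, then release and back off along the tool axis.

Emit:
step_arm(delta_pos=[[-0.03, 0, 0], [0, 0, 0], [0, 0, 0], [0, 0, 0], [0, 0, 0], [0, 0, 0], [0, 0, 0], [0, 0, 0]], angular=[[0, 0.1, 0], [0, 0, 0], [0, 0, 0], [0, 0, 0], [0, 0, 0], [0, 0, 0], [0, 0, 0], [0, 0, 0]], grip=[-1, -1, -1, 0, 0.1, 0.1, 0.1, 0.1])

```text
clock: 30.02
tcp_pos: [0.5899, -0.1547, 0.1192]
orientation: [0.01, 0.986, -0.058, 0.157]
contact_force: [-0.1, -0.4, -0.8]
gripper_width: 0.0467
grip_force: 0.0
```

Emit:
step_arm(delta_pos=[[0, 0, -0.1], [0, 0, -0.3], [0, 0, -0.5], [0, 0, -0.5], [0, 0, -0.5], [0, 0, -0.5], [0, 0, -0.5], [0, 0, -0.5]], angular=[[0, 0, 0], [0, 0, 0], [0, 0, 0], [0, 0, 0], [0, 0, 0], [0, 0, 0], [0, 0, 0], [0, 0, 0]], grip=[0.1, 0.1, 0.1, 0.1, 0.1, 0.1, 0.1, 0.1])

```text
clock: 30.68
tcp_pos: [0.5633, -0.1514, 0.2019]
orientation: [0.01, 0.986, -0.058, 0.157]
contact_force: [-0.2, 0.0, -0.3]
gripper_width: 0.0468
grip_force: 0.0
```

```bash
python3 - <<'E'
from h import *
p,R,s=tool(); print(p,s['contact_force'],s['clock'])
im=manip.camera('side'); hsv=cv2.cvtColor(im,cv2.COLOR_RGB2HSV)[190:310,260:420]
m=((hsv[...,0]<8)|(hsv[...,0]>172))&(hsv[...,1]>150)&(hsv[...,2]>90)
n,l,st,c=cv2.connectedComponentsWithStats(m.astype(np.uint8))
i=1+np.argmax(st[1:,4]); pts=np.argwhere(l==i)+[190,260]; print('red',st[i],c[i]+[260,190])
for th in (.05,.1,.15,.2,.25):
    a=th+.12; q=[proj('side',HG+r*(V*np.sin(a)+[0,0,np.cos(a)])) for r in (.077,.108)]; print(th,np.round(q,1).tolist())
vx,vy,_,_=cv2.fitLine(pts[:,::-1].astype(np.float32),cv2.DIST_L2,0,.01,.01).ravel(); print('dir',vx,vy)
E
```

```text
[ 0.56328333 -0.15137695  0.2018567 ] [-0.21844339  0.0212665  -0.32682565] 30.6833
red [ 90  32  13  22 140] [355.57857143 230.8       ]
0.05 [[233.2, 351.9], [223.3, 355.0]]
0.1 [[233.6, 353.6], [223.9, 357.4]]
0.15 [[234.0, 355.2], [224.5, 359.7]]
0.2 [[234.5, 356.8], [225.2, 362.0]]
0.25 [[235.1, 358.4], [226.0, 364.2]]
dir 0.3905488 -0.92058223
```

```bash
python3 -c "
from bench import manip
print(manip.hand_in())"
```

```text
the job is handed in; nothing more can be done
None
```

I handed the job in at about 31 s of the 72 s: the long strap is slid home on the pin and the clamp foot pressed down on it, then the handle was let go (about 0.12 rad in the last picture). The hand-in returned no verdict, and I did not re-measure the strap's position after clamping.

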